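# Back off a ratchet hold-down clamp and take out the welded coupon

### The arm

A 6-joint arm with a two-finger parallel gripper is mounted at the origin on the work surface. World frame = base frame: x ahead of the robot, y to its left, z up, the work surface at z = 0. Lengths are in mm, angles in rad, forces in N, time in s.
With the tool pointing down it reaches from about 350 to 775 mm from the base axis. Payload 7.3 kg.
Tool frame: the origin (TCP) lies at the centre of the arm's flange, where the gripper is bolted on; the fingertips stand 178 mm ahead of it and the grasp point (between the pads) lies 159 mm ahead of it; z points along the fingers, y is the direction in which the jaws open and shut (so a half turn about z gives the same grasp; the last joint's range is limited). The gripper opens to 92 mm and grips with 3 to 60 N. Pads are 19 mm wide; open, the fingers measure 130 mm over their backs; the gripper's body (75 mm by 190 mm) begins 47 mm behind the grasp point.
Start: joints at [0.958, 0.342, 1.524, -0, 1.275, -0.146], TCP at [236.246, 468.845, 404.741] pointing down, gripper open.
Joint ranges: [-2.53, 2.53], [-0.77, 2.02], [0.04, 2.7], [-1, 4.14], [0.28, 2.66], [-3.11, 3.11]. Speed limits (rad/s): [2.57, 2.57, 3.14, 3.14, 3.14, 3.14].

### API

Orientations are given as [roll, pitch, yaw] about the fixed x, y, z axes, in that order (R = Rz(yaw) Ry(pitch) Rx(roll)).
In Python, from plant import status, viewer, ticket gives the robot as it stands.
- The arm moves only by the tool play_rows, never from a script. Its argument "commands" is a list of rows, each an object with "offset": the shift along the tool's x, y, z in m, a list of three; "twist": the turn about the tool's z in degrees. A call has 1 to 5 rows; each row shifts and turns the commanded pose from where the row before left it, along the tool's axes as they then stand; what a row does not reach is not made up. A row lasts 1/10 s, in which the tool goes at most 50 mm and 8.59 degrees, less where a joint would pass 70% of its speed; a pose out of reach is approached as far as the arm can. A call with a gripper value outside its range is refused whole. "jaw" is the closure in counts, from 0 (fully open) to 255 (shut), set as the call begins (left out, the last holds). The fingers move at their own pace and stop on an object; the grip force is fixed at half the most. Time passes only in rows, so rows that do not move let the fingers close. It gives the time, the measured TCP pose, the force and the opening at its end, in the units of the state.
- status.get_obs(): the state, without advancing time (a new reading comes with each control period).
- viewer.capture(name): name is "side" or "top" or "wrist"; returns the picture (420x560x3 uint8, red, green, blue); there is no depth.
- viewer.camera_params(name): a dict with "fov_y" (degrees; the focal length in pixels is half the picture's height over the tangent of half this angle, whatever the lens; pixels are square), "cx", "cy" (the principal point, pixels), "rvec" (rotation vector, rad) and "tvec" (3), from world to camera coordinates, as OpenCV has them; the wrist camera has in their place "T_tool_cam" (4x4, takes a point from camera to tool coordinates, whose origin is the TCP and whose axes are the flange's). Camera axes: x right, y down, z forward; pixel columns grow to the right and rows downward; lengths in mm; the calibration is good to about 2 mm. A picture is of the moment at which its call begins: read the wrist's pose just before it. camera_params takes no time and is no camera call.
- ticket.close_job(): hands the job in, once; it reports no verdict.
The state is a dict: "time": time; "joint_positions": joint angles; "dq": joint speeds; "tau": joint torques, N m; "tool_pos": TCP position; "tcp_rot": TCP orientation; "contact_force": force on the tool from outside, world axes, zero at the start; "moment": the same for the moment, N m; "grip_width": finger opening in mm.
Only numpy, scipy, OpenCV 4.12 (cv2) and the standard library are available. Lean on these libraries where they do the work, as an engineer would, in place of code of your own. Each camera call takes 0.05 s, during which the arm holds its last target.

### The job

The welded T-coupon is finished and must come out of its hold-down clamp. Flip the ratchet's direction lever over to the loosening side, work the handle to and fro until the clamp nut has backed off at least a third of a turn, and only then take the coupon out and set it down upright on the middle of the firebrick, without dropping it. Leave the ratchet's lever on the loosening side and the other things on the table where they are.

Things in the scene. Friction and masses are not known exactly. Their poses are not given: they have to be found in the camera images.
- jig: Weld jig, fixed: grey steel base plate, x -100 to 100, y -150 to 90 mm, 15 mm thick, with dark holes. Origin on the table under the clamp nut's upright axis, z up. Two blue 20 mm square uprights at x +-72, y 54 mm, top 118 mm above the table, limit the handle's swing. The coupon lies on the plate and comes out in the -y direction.
- strap_nose (a point): End of the clamp strap's nose, mid-thickness, 33 mm above the table. Black steel strap 38 x 160 x 16 mm along the jig's y from -88 to 75 mm; the nose, towards -y, presses firmly on 20 mm of the coupon's base. A spring lifts strap, socket and ratchet with the nut, 6 mm a turn: slack after about a tenth of a turn, some 1.5 mm of air after a third of a turn.
- nut (a joint): Clamp nut with the steel socket on it, under the ratchet's head (rad): 0 tight as found, grows anticlockwise seen from above as it loosens (right-hand thread); a third of a turn is 2.09; stops at 9, goes no tighter. Stiff: about 1 N m. Only the ratchet turns it. A yellow index mark on the drive end, seen in the middle of the head's top, turns with it.
- ratchet (a joint): Swing of the ratchet handle about the nut axis (rad), positive anticlockwise seen from above; at 0 the handle points along the jig's +y; stops at -0.65 and 0.65. Friction of its own 0.3 N m; stays where it is left. The wheel inside has 18 teeth: up to 0.35 rad of a stroke is lost before the pawl catches, so a full stroke turns the nut 0.9 to 1.3 rad.
- lever (a joint): Direction lever on the ratchet's head (rad, relative to the handle, anticlockwise from above positive; 0 in line with it). Near -0.4, as found, the ratchet drives clockwise (tightens) and clicks freely anticlockwise; near +0.4 it drives anticlockwise (loosens). A detent snaps it over past the middle; 2 to 4 N at its end. Riding on a tooth it may rest at +-0.2. Jammed while the handle is loaded.
- lever_tip (a point): Point 34 mm from the lever's pivot, half-way up the lever: 10 mm above the head's top, 127 mm above the table. The lever is a black upright tab with a yellow end mark, 9 mm wide, 17 mm high, ending 38 mm from its pivot, its underside 1.5 mm above the head's top. x along the lever from pivot to end, z up.
- lever_pivot (a point): Pivot of the direction lever on the top face of the ratchet's steel head, 46 mm from the nut axis, 117 mm above the table; x points along the handle to its end, z up. The head is 68 mm across and 32 mm thick, with a neck 46 mm wide as high as the head up to 64 mm from the nut axis.
- handle_grip (a point): Middle of the ratchet's red round grip, on its axis: 145 mm from the nut axis, 101 mm above the table. The grip is 26 mm thick and runs from 100 to 198 mm from the nut axis. x points along the handle to its end, z up.
- coupon_mid (a point): Centre of the aluminium T-coupon, 35 mm above its underside. Base 100 x 70 x 10 mm with an upright web 100 x 10 x 60 mm along its middle (top 70 mm above the underside) and a weld bead along each foot of the web. x along the web, y across it, z up. 0.25 to 0.5 kg. At the start its centre is about 100 mm from the nut axis towards the jig's -y, its near edge under the strap.
- brick_top (a point): Centre of the top face of the firebrick, a sand-coloured slab 230 x 114 x 32 mm fixed on the table on either side of the jig; x along its length, z up.
- wire_brush: Bystander: wire brush with a wooden handle, 190 mm long, 25 mm high. Leave alone.
- pliers: Bystander: pliers, 150 mm long, 14 mm high. Leave alone.
- flat_bar: Bystander: rusty steel flat bar, 200 x 32 x 8 mm. Leave alone.
- practice_plate: Bystander: aluminium practice plate with weld beads, 100 x 75 x 6 mm. Leave alone.
- angle_iron: Bystander: angle-iron offcut, 120 x 50 x 50 mm. Leave alone.
- chipping_hammer: Bystander: chipping hammer, 190 mm long, 22 mm high. Leave alone.
- spray_can: Bystander: upright spray can, 56 mm across, 165 mm high. Leave alone.
There are look-alikes about, which are no part of the job. Leave any purple, red or turquoise look-alike of the part that bears coupon_mid alone.

How it is judged (in metres and radians):
On the way, in this order (a step that is already met when the one before it is completed fails the run):
1. the direction lever is flipped to the loosening side (value of joint lever above 0.12 rad), for 0.2 s.
2. the nut is backed off a third of a turn (at least 2.0 rad) by the ratchet, the coupon still in its place (within 15 mm) (value of joint nut above 2 rad and value of joint lever above 0.12 rad and distance of coupon_mid from where it was at the start of the episode below 0.015 m), for 0.1 s.
At the end, for the whole second after the job is handed in: Lever on the loosening side (over +0.12 rad), nut backed off a third of a turn (over 2.0 rad), coupon released, at rest, upright within 0.08 rad, flat on the firebrick, its centre within 60 mm of the brick's centre along it and 28 mm across (value of joint lever above 0.12 rad and value of joint nut above 2 rad and x of coupon_mid in the frame of brick_top between -0.06 and 0.06 m and y of coupon_mid in the frame of brick_top between -0.028 and 0.028 m and z of coupon_mid in the frame of brick_top between 0.031 and 0.039 m and angle between coupon_mid's own z axis and vertical below 0.08 rad and linear speed of coupon below 0.02 m/s); the robot touches nothing.
It fails at once if the coupon is shifted (over 15 mm) before the nut is backed off a third of a turn (distance of coupon_mid from where it was at the start of the episode above 0.015 m and value of joint nut below 1.95 rad).
It fails at once if the coupon is dropped or thrown (faster than 0.9 m/s) (linear speed of coupon above 0.9 m/s).
It fails at once if one of the other things on the table is moved by more than 30 mm (distance of any of wire_brush, pliers, flat_bar, practice_plate, angle_iron, chipping_hammer, spray_can from where it was at the start of the episode above 0.03 m).
It also fails if it takes over 70 s, if anything falls off the work surface, if the arm or the gripper's body presses on something with over 40 N, if the wrist force passes 120 N, or if a joint passes its speed limit or range.

## Working session

There is one attempt and no reset: what is moved stays moved. The work goes in short steps, Python scripts to look and compute and a tool call to move; the robot and the scene stay as the last step left them, time stands still between calls to the robot, and variables do not carry over. Pictures are saved under pics/ and viewed, and the job is handed in when it is done.

Besides the shell and the picture viewer there is one more tool, called after "Call:" by a JSON object that holds its "op" and its "data", one argument or row to a line. play_rows: Moves the arm, as the interface text tells. Its arguments: {"type":"object","properties":{"commands":{"type":"array"},"jaw":{"type":"number"}},"required":["commands"]}

```bash
mkdir -p pics; ls; python3 - <<'E'
from plant import status, viewer
import cv2
print(status.get_obs())
for n in("side","top","wrist"):
    cv2.imwrite(f"pics/{n}0.png",viewer.capture(n)[:,:,::-1]); print(n,viewer.camera_params(n))
E
```

```text
pics
{'time': 0.0, 'joint_positions': array([ 9.58001525e-01,  3.42709588e-01,  1.52504593e+00,  2.70198309e-06,
        1.27540805e+00, -1.46015968e-01]), 'dq': array([ 1.55443552e-04,  8.79672720e-04, -9.19761910e-04,  5.30117016e-04,
       -8.00607281e-04, -8.44912945e-05]), 'tau': array([-4.98606787e-04, -4.31236053e+01, -2.44220442e+01,  7.19049876e-02,
        5.59838698e-02, -1.03943676e-04]), 'tool_pos': array([236.15791153, 468.72132445, 404.04148026]), 'tcp_rot': array([-3.14003883e+00, -2.31121116e-04,  2.67481285e+00]), 'contact_force': array([ 0.72633388, -0.38624933, -0.11475614]), 'moment': array([ 0.00325379, -0.00311779, -0.00500708]), 'grip_width': 91.7321239012187}
side {'fov_y': 53.86497842918378, 'cx': 280.60669534763764, 'cy': 202.59882384273928, 'rvec': array([ 2.04814747, -0.55500035,  0.31438831]), 'tvec': array([-459.38058355,  209.29934081, 1136.73851029])}
top {'fov_y': 56.13006482853807, 'cx': 272.64721176798326, 'cy': 205.61963043594372, 'rvec': array([ 2.15347868, -2.14622688,  0.13861936]), 'tvec': array([ -42.88723481,  535.14832027, 1323.09940495])}
wrist {'fov_y': 70.87779169782127, 'cx': 277.21785477064657, 'cy': 216.3695891260843, 'T_tool_cam': array([[ 1.59788005e-03, -9.62312101e-01, -2.71942765e-01,
         7.22528562e+01],
       [ 9.99998653e-01,  1.43536524e-03,  7.96522596e-04,
         8.82042463e-01],
       [-3.76166141e-04, -2.71943671e-01,  9.62313098e-01,
         1.92769017e+01],
       [ 0.00000000e+00,  0.00000000e+00,  0.00000000e+00,
         1.00000000e+00]])}
```

View pics/side0.png

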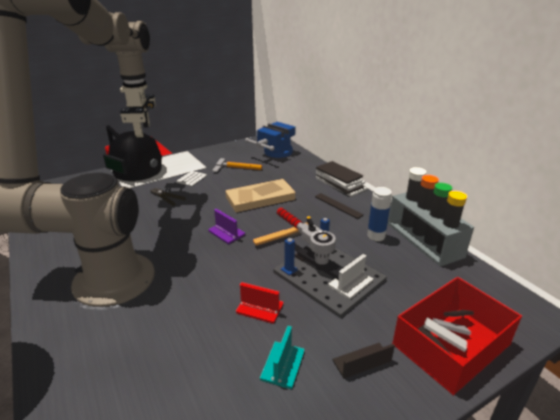

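View pics/top0.png

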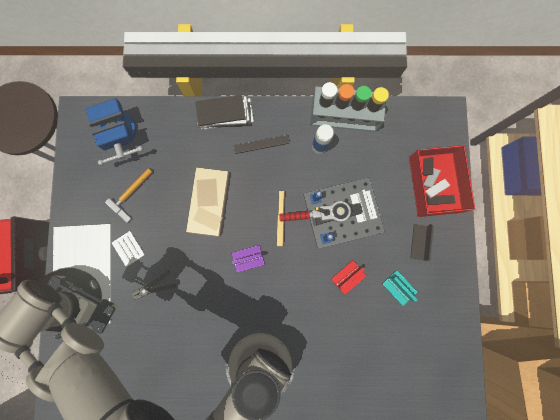

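View pics/wrist0.png

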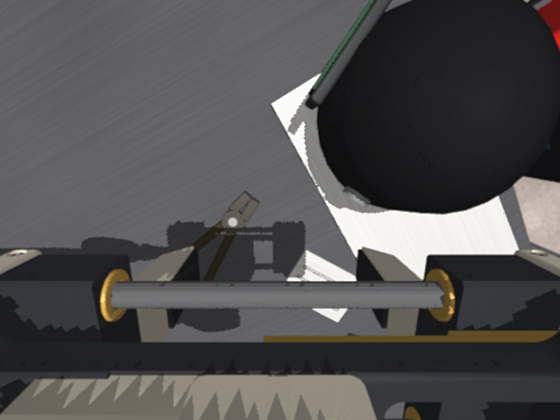

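```bash
cat > h.py <<'E'
import numpy as np, cv2
from plant import status, viewer
from scipy.spatial.transform import Rotation as Ro
def cam(n,obs=None):
    p=viewer.camera_params(n); f=210/np.tan(np.radians(p['fov_y']/2))
    K=np.array([[f,0,p['cx']],[0,f,p['cy']],[0,0,1]])
    if n=='wrist':
        o=obs or status.get_obs()
        T=np.eye(4);T[:3,:3]=Ro.from_euler('xyz',o['tcp_rot']).as_matrix();T[:3,3]=o['tool_pos']
        M=np.linalg.inv(T@p['T_tool_cam'])
        return K,M[:3,:3],M[:3,3]
    return K,Ro.from_rotvec(p['rvec']).as_matrix(),np.array(p['tvec'])
def pix2(n,uv,z,c=None):
    K,R,t=c or cam(n); d=R.T@np.linalg.inv(K)@np.array([*uv,1.]); o=-R.T@t
    return o+d*(z-o[2])/d[2]
def proj(n,P,c=None):
    K,R,t=c or cam(n); q=K@(R@np.asarray(P,float)+t); return q[:2]/q[2]
def crop(n,x0,y0,x1,y1,s,out,img=None):
    im=viewer.capture(n)[:,:,::-1] if img is None else img
    cv2.imwrite('pics/'+out,cv2.resize(im[y0:y1,x0:x1],None,fx=s,fy=s,interpolation=cv2.INTER_CUBIC))
E
python3 - <<'E'
from h import *
im=cv2.imread('pics/top0.png'); crop('top',265,160,400,260,5.9,'topc.png',im)
crop('top',170,150,270,225,7,'topb.png',im)
im=cv2.imread('pics/side0.png'); crop('side',240,190,400,310,5,'sidec.png',im)
E
```

```text
(no output)
```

View pics/topc.png

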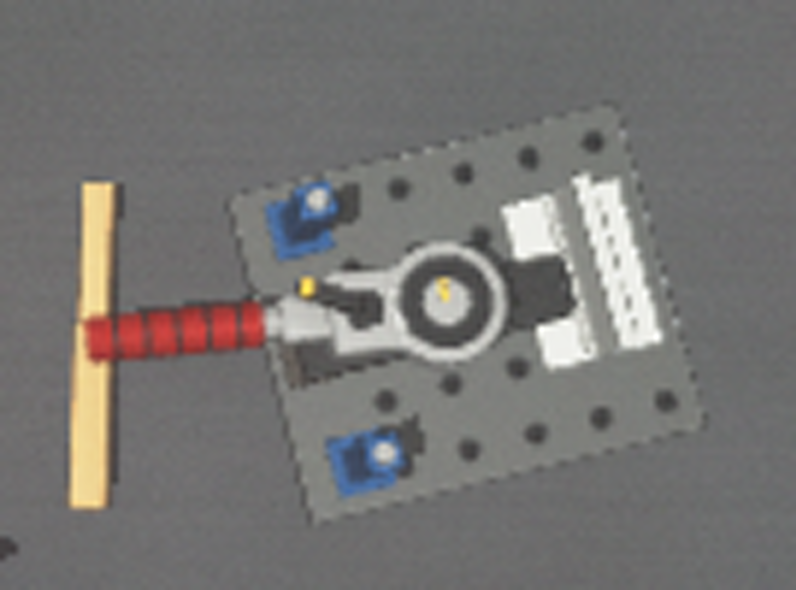

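View pics/sidec.png

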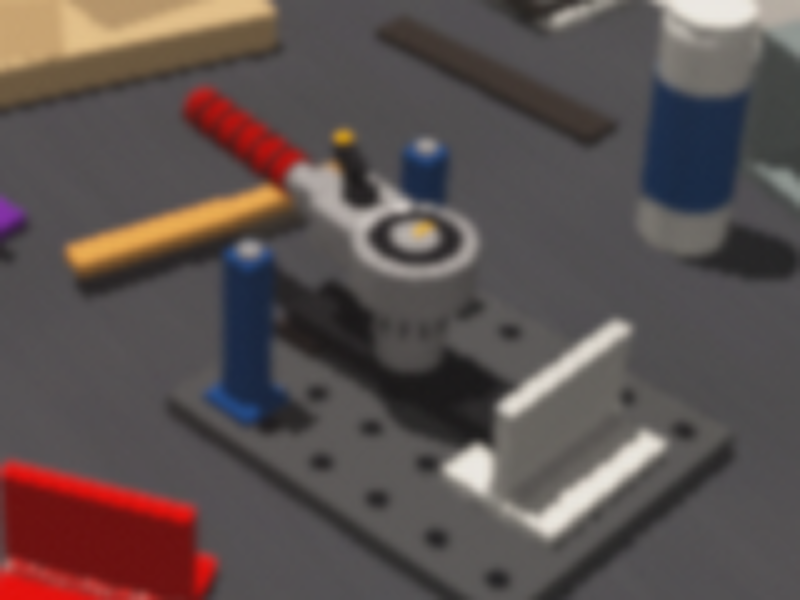

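View pics/topb.png

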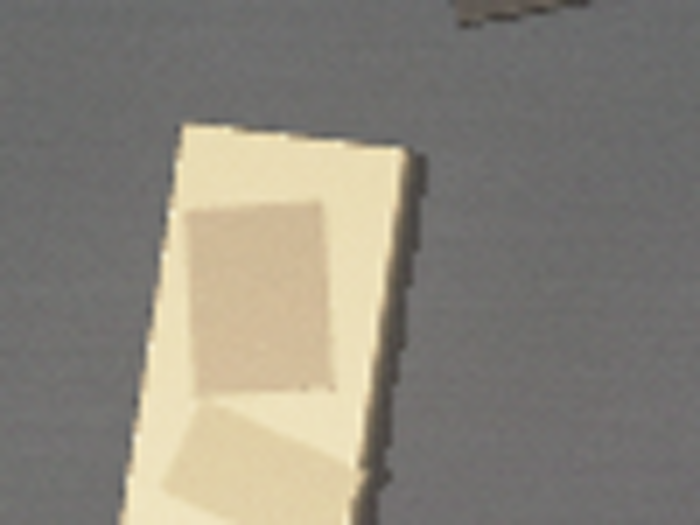

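```bash
python3 - <<'E'
from h import *
from scipy.optimize import least_squares
f=lambda U,s=5.9,x0=265,y0=160:((U[0]+.5)/s-.5+x0,(U[1]+.5)/s-.5+y0)
C=[((232,200),(-1,90)),((618,105),(-1,-150)),((705,430),(1,-150)),((313,522),(1,90))]
W=[pix2('top',f(c[0]),15)[:2] for c in C]; print(np.round(W,1))
# jig: y axis is +left; corners top = which x sign? right-handed z up: x = y rotated -90
W=np.array(W); yd=W[0]-W[1]; th=np.arctan2(-yd[0],yd[1]); print('th',th,[np.linalg.norm(W[i]-W[(i+1)%4]) for i in range(4)])
# x axis=(cos th, sin th)
L=np.array([[100,90],[100,-150],[-100,-150],[-100,90]])
def r(p):
    c,s=np.cos(p[2]),np.sin(p[2]); return (L@np.array([[c,s],[-s,c]])+p[:2]-W).ravel()
s=least_squares(r,[*W.mean(0),th]);print('jig',s.x,np.round(s.fun,1))
print('nut',pix2('top',f((447,302)),117))
print('lever end z136',pix2('top',f((308,287)),136)); print('grip end',pix2('top',f((88,340)),101)); print('gripstart',pix2('top',f((265,324)),101))
print('levpivot',pix2('top',f((368,308)),134))
print('coupon web top ends',)
c,s_=np.cos(s.x[2]),np.sin(s.x[2])
for n,p in dict(up1=(72,54,118),up2=(-72,54,118),nut=(0,0,117),cA=(50,-100,85),cB=(-50,-100,85),cb1=(50,-135,25),cb2=(-50,-135,25)).items():
    w=[s.x[0]+c*p[0]-s_*p[1],s.x[1]+s_*p[0]+c*p[1],p[2]]; q=proj('top',w); q2=proj('side',w)
    print(n,np.round(w,1),'topcrop',np.round((q-[265,160])*5.9),'sidecrop',np.round((q2-[240,190])*5))
B=[(182,124),(408,148)]
im=cv2.imread('pics/top0.png');hsv=cv2.cvtColor(im,cv2.COLOR_BGR2HSV)
m=((hsv[...,0]<30)&(hsv[...,1]>40)&(hsv[...,2]>150)).astype(np.uint8); m2=np.zeros_like(m);m2[160:245,180:235]=m[160:245,180:235]
cn=max(cv2.findContours(m2,0,1)[0],key=cv2.contourArea); pts=np.array([pix2('top',p[0],32)[:2] for p in cn],np.float32)
print('brick',cv2.minAreaRect(pts)); bx=cv2.minAreaRect(cn);print(bx)
E
```

```text
[[ 581.5 -150.7]
 [ 639.8 -382.2]
 [ 445.4 -427.6]
 [ 390.8 -196.8]]
th 0.24679905719241796 [np.float64(238.6858498099564), np.float64(199.66560949514368), np.float64(237.1861085847897), np.float64(196.1880877986796)]
jig [ 5.07306433e+02 -2.60163904e+02  2.36923236e-01] [ 1.9  1.5 -0.1 -0.3 -0.  -1.8 -1.8  0.6]
nut [ 508.21738252 -260.47600503  117.        ]
lever end z136 [ 513.83508637 -182.38603244  136.        ]
grip end [488.33498763 -63.97140643 101.        ]
gripstart [ 497.56460309 -162.09306565  101.        ]
levpivot [ 502.74669443 -214.890127    134.        ]
coupon web top ends
up1 [ 564.6 -190.8  118. ] topcrop [316. 197.] sidecrop [421. 144.]
up2 [ 424.6 -224.6  118. ] topcrop [382. 452.] sidecrop [242. 246.]
nut [ 507.3 -260.2  117. ] topcrop [444. 301.] sidecrop [409. 236.]
cA [ 579.4 -345.6   85. ] topcrop [583. 182.] sidecrop [612. 327.]
cB [ 482.2 -369.1   85. ] topcrop [630. 353.] sidecrop [491. 413.]
cb1 [ 587.6 -379.7   25. ] topcrop [618. 186.] sidecrop [654. 446.]
cb2 [ 490.4 -403.1   25. ] topcrop [663. 349.] sidecrop [537. 539.]
brick ((551.4607543945312, 186.85763549804688), (114.54996490478516, 229.23448181152344), 83.11541748046875)
((206.97398376464844, 201.4190673828125), (33.07244110107422, 66.22090911865234), 8.746162414550781)
```

```bash
cat >> h.py <<'E'
def wrap(a): return (a+np.pi)%(2*np.pi)-np.pi
def rows(wps,start=None):
    """wps list of (x,y,z,yaw): one row each, offsets in tool axes before turn"""
    o=status.get_obs(); p=np.array(start[:3] if start else o['tool_pos'],float); yw=start[3] if start else o['tcp_rot'][2]
    out=[]
    for w in wps:
        d=np.array(w[:3])-p; c,s=np.cos(yw),np.sin(yw)
        x=d[0]*c+d[1]*s; y=d[0]*s-d[1]*c; z=-d[2]
        x,y,z=[round(v/1000,4) for v in(x,y,z)]; t=round(-np.degrees(wrap(w[3]-yw)),2)
        out.append((x,y,z,t))
        X,Y,Z=1000*x,1000*y,1000*z
        p=p+np.array([X*c+Y*s,X*s-Y*c,-Z]); yw=yw-np.radians(t)
    for i,r in enumerate(out): print(f'{{"offset":[{r[0]},{r[1]},{r[2]}],"twist":{r[3]}}},',end='\n' if i%5==4 else '')
    print('\nend',np.round(p,1),round(yw,3)); return out
def line(tgt,n,start=None):
    o=status.get_obs(); a=np.array(start if start else [*o['tool_pos'],o['tcp_rot'][2]],float); b=np.array(tgt,float); b[3]=a[3]+wrap(b[3]-a[3])
    return rows([a+(b-a)*(i+1)/n for i in range(n)],list(a))
NUT=np.array([507.5,-260.2]); TH=0.237
E
python3 - <<'E'
from h import *
line((550,-182,404,1.67),20)
E
```

```text
{"offset":[-0.0287,-0.022,0.0],"twist":2.88},{"offset":[-0.0297,-0.0205,0.0],"twist":2.88},{"offset":[-0.0307,-0.019,0.0],"twist":2.88},{"offset":[-0.0316,-0.0175,0.0],"twist":2.87},{"offset":[-0.0325,-0.0158,0.0001],"twist":2.88},
{"offset":[-0.0332,-0.0142,-0.0],"twist":2.88},{"offset":[-0.0339,-0.0125,-0.0],"twist":2.88},{"offset":[-0.0345,-0.0108,-0.0],"twist":2.88},{"offset":[-0.035,-0.009,-0.0],"twist":2.88},{"offset":[-0.0354,-0.0073,0.0],"twist":2.88},
{"offset":[-0.0357,-0.0055,0.0],"twist":2.87},{"offset":[-0.0359,-0.0036,0.0],"twist":2.88},{"offset":[-0.0361,-0.0019,0.0],"twist":2.88},{"offset":[-0.0361,-0.0001,0.0],"twist":2.88},{"offset":[-0.0361,0.0018,0.0001],"twist":2.88},
{"offset":[-0.0359,0.0036,-0.0],"twist":2.88},{"offset":[-0.0358,0.0053,-0.0],"twist":2.88},{"offset":[-0.0354,0.0072,-0.0],"twist":2.87},{"offset":[-0.035,0.0089,0.0],"twist":2.88},{"offset":[-0.0345,0.0107,0.0],"twist":2.88},

end [ 550. -182.  404.] 1.67
```

Call:
{"op": "play_rows", "data": {
  "commands": [
    {"offset":[-0.029,-0.022,0],"twist":2.9},
    {"offset":[-0.03,-0.0205,0],"twist":2.9},
    {"offset":[-0.031,-0.019,0],"twist":2.9},
    {"offset":[-0.032,-0.0175,0],"twist":2.9},
    {"offset":[-0.0325,-0.016,0],"twist":2.9}
  ],
  "jaw": 255
}}

```text
time: 0.65
tool_pos: [315.9, 303.9, 404.6]
tcp_rot: [-3.141, -0.0, 2.42]
contact_force: [0.3, 0.3, -0.1]
grip_width: 56.5
```

Call:
{"op": "play_rows", "data": {
  "commands": [
    {"offset":[-0.033,-0.014,0],"twist":2.9},
    {"offset":[-0.034,-0.0125,0],"twist":2.9},
    {"offset":[-0.0345,-0.011,0],"twist":2.9},
    {"offset":[-0.035,-0.009,0],"twist":2.9},
    {"offset":[-0.0355,-0.007,0],"twist":2.9}
  ]
}}

```text
time: 1.15
tool_pos: [394.1, 141.1, 404.7]
tcp_rot: [3.142, -0.0, 2.167]
contact_force: [1.0, 1.6, -0.4]
grip_width: 16.7
```

Call:
{"op": "play_rows", "data": {
  "commands": [
    {"offset":[-0.0357,-0.0055,0],"twist":2.9},
    {"offset":[-0.036,-0.0036,0],"twist":2.9},
    {"offset":[-0.036,-0.002,0],"twist":2.9},
    {"offset":[-0.036,0,0],"twist":2.9},
    {"offset":[-0.036,0.002,0],"twist":2.9}
  ]
}}

```text
time: 1.65
tool_pos: [472.0, -21.7, 404.6]
tcp_rot: [-3.141, -0.0, 1.913]
contact_force: [-0.0, -0.1, 0.2]
grip_width: 0.2
```

Call:
{"op": "play_rows", "data": {
  "commands": [
    {"offset":[-0.036,0.0036,0],"twist":2.9},
    {"offset":[-0.036,0.0053,0],"twist":2.9},
    {"offset":[-0.0354,0.007,0],"twist":2.9},
    {"offset":[-0.035,0.009,0],"twist":2.9},
    {"offset":[-0.0345,0.0107,0],"twist":2.9}
  ]
}}

```text
time: 2.15
tool_pos: [549.5, -185.2, 404.4]
tcp_rot: [-3.141, -0.0, 1.66]
contact_force: [0.2, 0.6, 0.1]
grip_width: 0.4
```

```bash
python3 - <<'E'
from h import *
o=status.get_obs();print(o['tool_pos'],o['tcp_rot']); im=viewer.capture('wrist')[:,:,::-1]; cv2.imwrite('pics/w1.png',im)
c=cam('wrist',o)
for n,P in dict(nut=(507.5,-260.2,117),pivot=(502.9,-214.4,134),end=(513.8+.5,-180,135)).items(): print(n,proj('wrist',P,c))
E
```

```text
[ 549.45082526 -185.22086149  404.36978869] [-3.14114298e+00 -4.70732542e-04  1.66021772e+00]
nut [227.64291221 282.08306224]
pivot [221.84290999 245.5187946 ]
end [236.23444261 210.45060093]
```

View pics/w1.png

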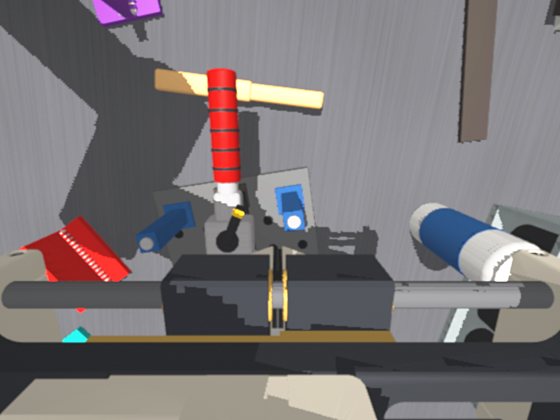

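Call:
{"op": "play_rows", "data": {
  "commands": [
    {"offset":[0,0,0.02]},
    {"offset":[0,0,0.02]},
    {"offset":[0,0,0.02]},
    {"offset":[0,0,0.02]},
    {"offset":[0,0,0.02]}
  ]
}}

```text
$.commands[0]: bad value
```

```bash
python3 - <<'E'
from h import *
o=status.get_obs();print(o['tool_pos'],o['tcp_rot']); im=viewer.capture('wrist')[:,:,::-1]; cv2.imwrite('pics/w2.png',im)
c=cam('wrist',o)
print(proj('wrist',(o['tool_pos']-[0,0,178]),c))
for n,P in dict(nut=(507.5,-260.2,117),pivot=(502.9,-214.4,134),end=(513.8+.5,-180,135)).items(): print(n,proj('wrist',P,c))
crop('side',270,180,370,255,8,'s2.png')
E
```

```text
[ 550.90098414 -189.63250833  403.8726945 ] [3.14066441e+00 2.91010397e-03 1.65492424e+00]
[274.37110275 262.72651872]
nut [226.26664792 277.53072112]
pivot [220.00727354 240.35791475]
end [234.21377691 204.77531178]
```

View pics/w2.png

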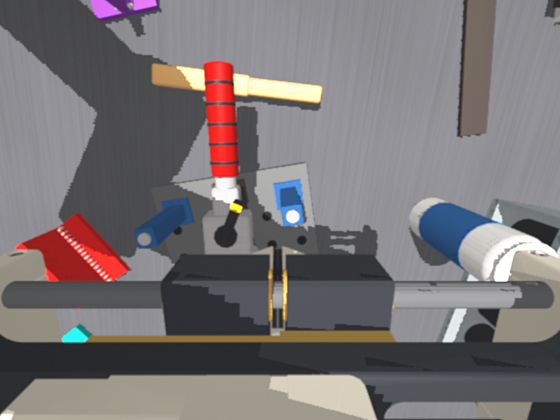

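View pics/s2.png

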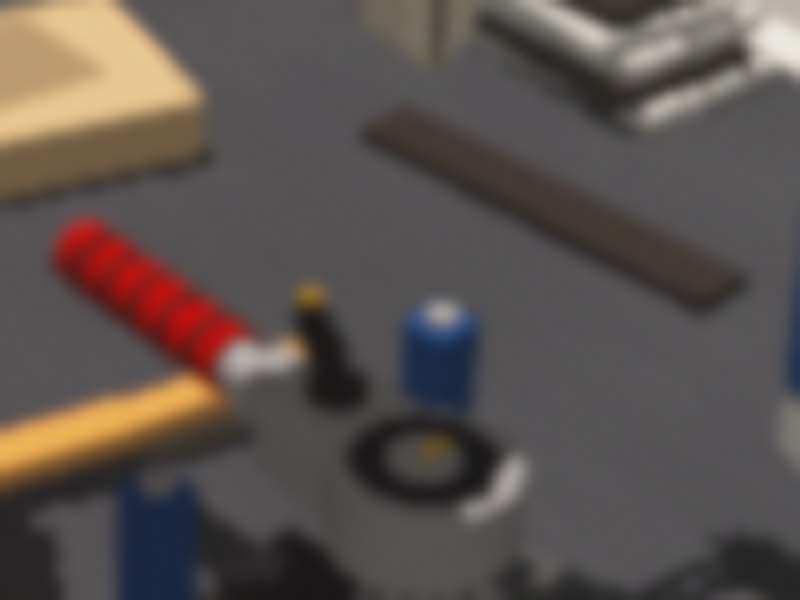

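Call:
{"op": "play_rows", "data": {
  "commands": [
    {"offset":[0.002,0,0.02],"twist":-0.5},
    {"offset":[0.002,0,0.02],"twist":-0.4},
    {"offset":[0.002,0,0.02],"twist":0},
    {"offset":[0.001,0,0.02],"twist":0},
    {"offset":[0,0,0.02],"twist":0}
  ]
}}

```text
time: 2.8
tool_pos: [547.9, -175.3, 304.1]
tcp_rot: [-3.141, -0.001, 1.68]
contact_force: [1.1, -0.6, -0.1]
grip_width: 0.2
```

Call:
{"op": "play_rows", "data": {
  "commands": [
    {"offset":[0,0,0],"twist":0}
  ]
}}

```text
time: 2.9
tool_pos: [547.3, -175.3, 302.2]
tcp_rot: [-3.136, -0.004, 1.68]
contact_force: [-0.9, -0.1, -0.6]
grip_width: 0.0
```

```bash
python3 - <<'E'
from h import *
o=status.get_obs();print(o['tool_pos'],o['tcp_rot']); im=viewer.capture('wrist')[:,:,::-1]; cv2.imwrite('pics/w3.png',im)
c=cam('wrist',o)
print(proj('wrist',(o['tool_pos']-[0,0,178]),c))
for n,P in dict(nut=(507.5,-260.2,117),pivot=(502.9,-214.4,134),end=(513.8+.5,-180,135)).items(): print(n,proj('wrist',P,c))
crop('side',270,160,370,235,8,'s3.png')
E
```

```text
[ 547.28965396 -175.2660538   302.21171156] [-3.13649759 -0.00351047  1.67976092]
[276.19814969 264.47794793]
nut [204.78812007 367.54309926]
pivot [193.41763669 324.77207263]
end [215.71720707 274.42723371]
```

View pics/w3.png

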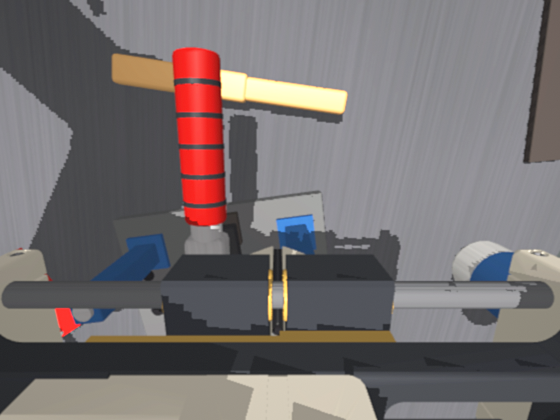

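View pics/s3.png

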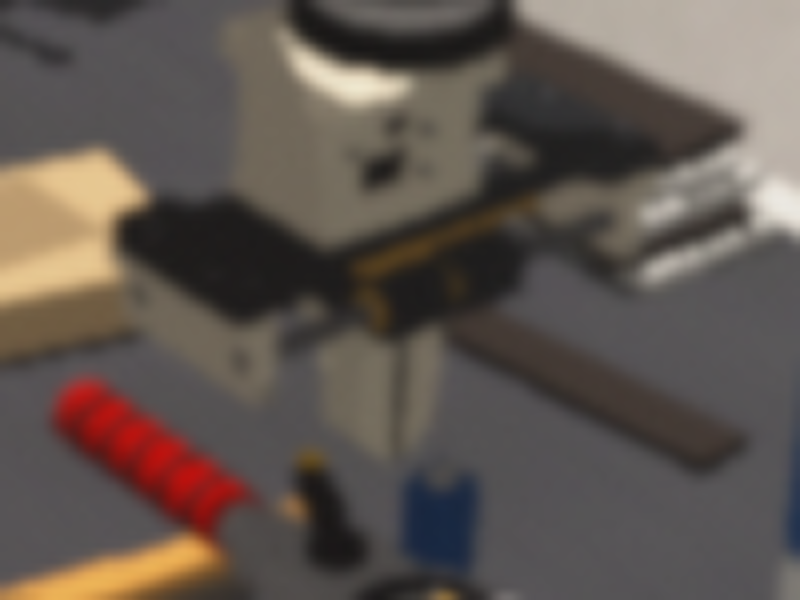

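Call:
{"op": "play_rows", "data": {
  "commands": [
    {"offset":[-0.004,0,0],"twist":0},
    {"offset":[-0.004,0,0],"twist":0},
    {"offset":[0,-0.005,0],"twist":0},
    {"offset":[0,-0.005,0],"twist":0},
    {"offset":[0,0,0],"twist":0}
  ]
}}

```text
time: 3.5
tool_pos: [538.5, -185.9, 304.9]
tcp_rot: [-3.141, -0.0, 1.678]
contact_force: [-0.7, -0.2, 0.5]
grip_width: 0.4
```

Call:
{"op": "play_rows", "data": {
  "commands": [
    {"offset":[0,-0.004,0],"twist":0},
    {"offset":[0,-0.004,0],"twist":0},
    {"offset":[0,-0.004,0],"twist":0},
    {"offset":[0,-0.003,0],"twist":0},
    {"offset":[0,0,0],"twist":0}
  ]
}}

```text
time: 4.0
tool_pos: [524.2, -187.1, 305.2]
tcp_rot: [3.141, -0.0, 1.678]
contact_force: [1.4, 3.3, 2.8]
grip_width: 0.7
```

```bash
python3 - <<'E'
from h import *
print(status.get_obs()['contact_force'])
crop('side',270,160,370,235,8,'s4.png')
E
```

```text
[1.43588078 3.32568609 2.76044814]
```

View pics/s4.png

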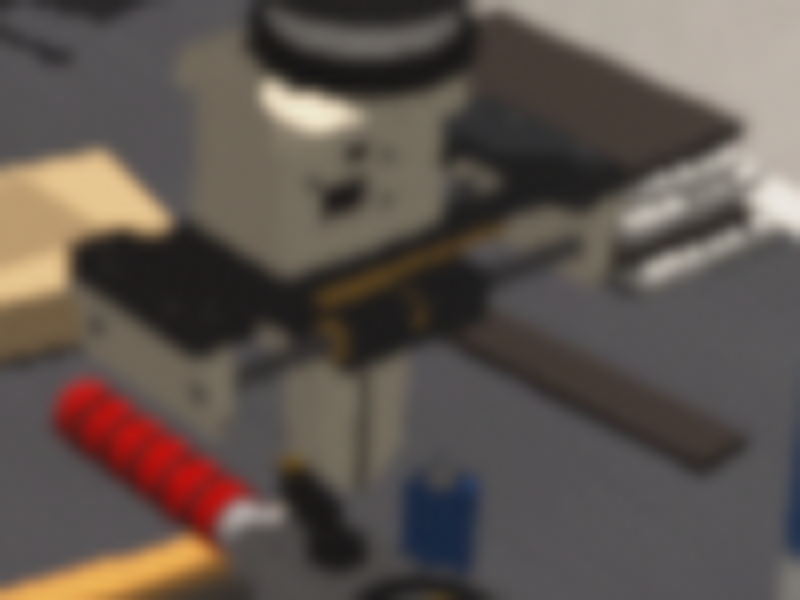

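Lever is being pushed: its tip moved from crop (310,460) to (290,465). I'll continue.

Call:
{"op": "play_rows", "data": {
  "commands": [
    {"offset":[0,-0.003,0],"twist":0},
    {"offset":[0,-0.003,0],"twist":0},
    {"offset":[0,-0.003,0],"twist":0},
    {"offset":[0,-0.003,0],"twist":0},
    {"offset":[0,0,0],"twist":0}
  ]
}}

```text
time: 4.55
tool_pos: [511.9, -189.0, 304.4]
tcp_rot: [-3.141, -0.0, 1.678]
contact_force: [0.0, 0.3, 0.0]
grip_width: 0.3
```

```bash
python3 - <<'E'
from h import *
print(status.get_obs()['contact_force'])
crop('side',270,160,370,235,8,'s5.png')
E
```

```text
[0.01540516 0.30989894 0.0038653 ]
```

View pics/s5.png

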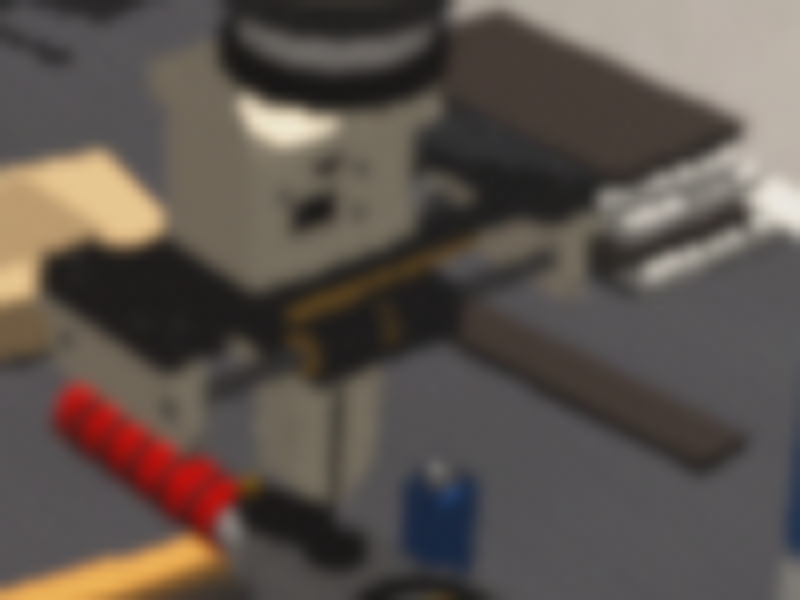

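Call:
{"op": "play_rows", "data": {
  "commands": [
    {"offset":[0,0.005,0],"twist":0},
    {"offset":[0,0.005,-0.02],"twist":0},
    {"offset":[0,0,-0.03],"twist":0},
    {"offset":[0.02,0,-0.03],"twist":0},
    {"offset":[0.02,0,-0.02],"twist":0}
  ],
  "jaw": 135
}}

```text
time: 5.1
tool_pos: [518.4, -147.9, 406.4]
tcp_rot: [3.14, 0.001, 1.677]
contact_force: [0.2, -0.3, 0.5]
grip_width: 36.2
```

Call:
{"op": "play_rows", "data": {
  "commands": [
    {"offset":[0.02,-0.01,0],"twist":0},
    {"offset":[0.02,-0.01,0],"twist":0},
    {"offset":[0,0,0],"twist":0}
  ]
}}

```text
time: 5.4
tool_pos: [493.0, -108.5, 404.9]
tcp_rot: [-3.14, -0.001, 1.68]
contact_force: [-1.6, 0.2, -0.5]
grip_width: 43.0
```

```bash
python3 - <<'E'
from h import *
o=status.get_obs();print(o['tool_pos'],o['tcp_rot'],o['grip_width']); im=viewer.capture('wrist')[:,:,::-1]; cv2.imwrite('pics/w6.png',im)
crop('side',270,190,370,265,8,'s6.png')
crop('top',265,160,400,260,5.9,'t6.png')
E
```

```text
[ 493.02899889 -108.52539817  404.85901977] [-3.14048483e+00 -7.64834570e-04  1.68008833e+00] 43.00967392046716
```

View pics/w6.png

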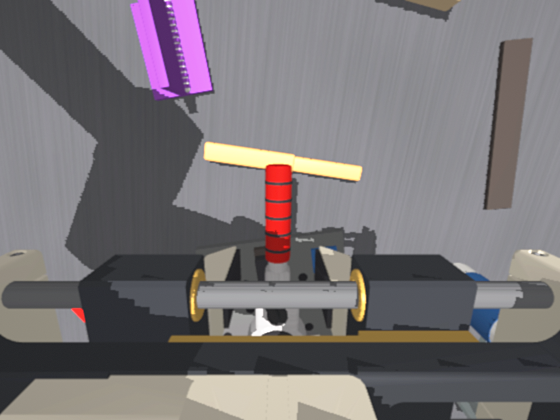

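View pics/s6.png

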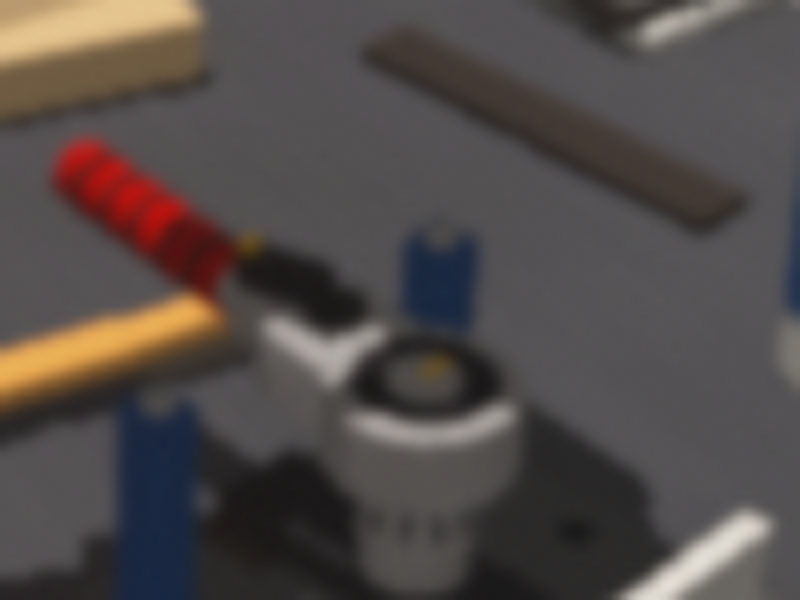

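View pics/t6.png

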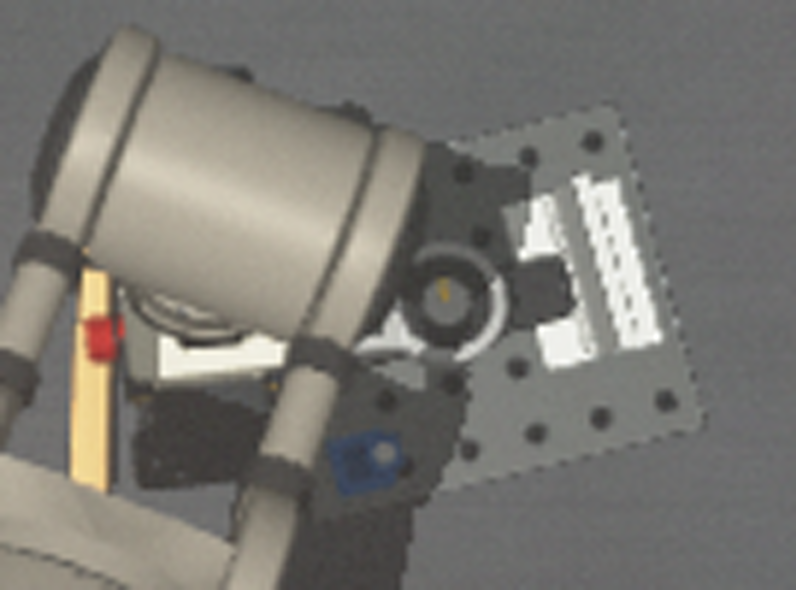

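```bash
python3 - <<'E'
from h import *
for a in (-.43,-.2,0,.2,.4):
    w=.099+a; P=(502.9-36*np.sin(w),-214.4+36*np.cos(w),135.5); print(a,(proj('side',P)-[270,190])*8)
print((proj('side',(502.9,-214.4,135.5))-[270,190])*8)
line((492.2,-106,258,1.67),8)
E
```

```text
-0.43 [301.52597279 213.02734323]
-0.2 [279.41399837 216.97602901]
0 [262.09901611 222.61150608]
0.2 [247.25880975 230.09457573]
0.4 [235.47920635 239.16279477]
[328.11400462 268.91275092]
{"offset":[0.0006,-0.0002,0.0183],"twist":0.06},{"offset":[0.0006,-0.0002,0.0184],"twist":0.06},{"offset":[0.0006,-0.0002,0.0183],"twist":0.06},{"offset":[0.0006,-0.0002,0.0183],"twist":0.06},{"offset":[0.0007,-0.0002,0.0184],"twist":0.06},
{"offset":[0.0006,-0.0003,0.0183],"twist":0.06},{"offset":[0.0006,-0.0002,0.0183],"twist":0.06},{"offset":[0.0006,-0.0002,0.0184],"twist":0.06},
end [ 492.2 -106.   258. ] 1.67
```

Call:
{"op": "play_rows", "data": {
  "commands": [
    {"offset":[0.001,0,0.02],"twist":0},
    {"offset":[0.001,0,0.03],"twist":0},
    {"offset":[0,0,0.03],"twist":0},
    {"offset":[0,0,0.03],"twist":0},
    {"offset":[0,0,0.02],"twist":0}
  ]
}}

```text
time: 6.05
tool_pos: [493.8, -109.1, 272.3]
tcp_rot: [-3.139, -0.001, 1.677]
contact_force: [-0.4, -0.5, 0.4]
grip_width: 43.4
```

Call:
{"op": "play_rows", "data": {
  "commands": [
    {"offset":[0,0,0.015],"twist":0},
    {"offset":[0,0,0],"twist":0}
  ]
}}

```text
time: 6.25
tool_pos: [493.6, -108.9, 257.4]
tcp_rot: [-3.138, -0.002, 1.677]
contact_force: [-0.7, 0.7, -0.1]
grip_width: 43.3
```

```bash
python3 - <<'E'
from h import *
o=status.get_obs();print(o['tool_pos'],o['tcp_rot'],o['contact_force'])
crop('side',250,150,370,240,6.5,'s7.png')
# stroke 1: angle .10->.837 (jig .6)
R=155
def arc(a0,a1,n,start): return rows([(NUT[0]-R*np.sin(a),NUT[1]+R*np.cos(a),258,np.pi/2+a) for a in a0+(a1-a0)*np.arange(1,n+1)/n],start)
arc(.10,.837,8,[NUT[0]-R*np.sin(.1),NUT[1]+R*np.cos(.1),258,np.pi/2+.1])
arc(.837,-.363,12,[NUT[0]-R*np.sin(.837),NUT[1]+R*np.cos(.837),258,np.pi/2+.837])
E
```

```text
[ 493.58416212 -108.94152574  257.41209937] [-3.13753811e+00 -1.94004358e-03  1.67731040e+00] [-0.65064054  0.66093258 -0.07735336]
{"offset":[-0.0007,-0.0143,-0.0],"twist":-5.28},{"offset":[-0.0006,-0.0142,-0.0],"twist":-5.28},{"offset":[-0.0007,-0.0143,-0.0],"twist":-5.28},{"offset":[-0.0006,-0.0142,-0.0],"twist":-5.27},{"offset":[-0.0007,-0.0143,-0.0],"twist":-5.28},
{"offset":[-0.0006,-0.0143,-0.0],"twist":-5.28},{"offset":[-0.0007,-0.0142,-0.0],"twist":-5.28},{"offset":[-0.0007,-0.0143,-0.0],"twist":-5.28},
end [ 392.4 -156.4  258. ] 2.408
{"offset":[-0.0008,0.0155,-0.0],"twist":5.73},{"offset":[-0.0008,0.0154,-0.0],"twist":5.73},{"offset":[-0.0007,0.0155,-0.0],"twist":5.73},{"offset":[-0.0008,0.0155,-0.0],"twist":5.73},{"offset":[-0.0008,0.0155,-0.0],"twist":5.73},
{"offset":[-0.0007,0.0154,-0.0],"twist":5.73},{"offset":[-0.0008,0.0155,-0.0],"twist":5.73},{"offset":[-0.0008,0.0155,-0.0],"twist":5.73},{"offset":[-0.0008,0.0155,-0.0],"twist":5.73},{"offset":[-0.0007,0.0154,-0.0],"twist":5.73},
{"offset":[-0.0008,0.0155,-0.0],"twist":5.73},{"offset":[-0.0008,0.0155,-0.0],"twist":5.72},
end [ 562.5 -115.3  258. ] 1.208
```

View pics/s7.png

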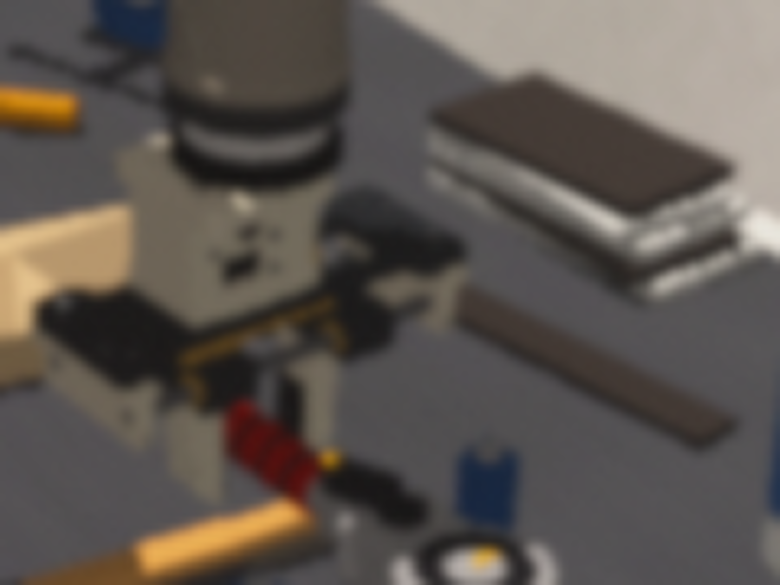

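Call:
{"op": "play_rows", "data": {
  "commands": [
    {"offset":[-0.0006,-0.0135,0],"twist":-5},
    {"offset":[-0.0006,-0.0135,0],"twist":-5},
    {"offset":[-0.0006,-0.0135,0],"twist":-5},
    {"offset":[-0.0006,-0.0135,0],"twist":-5},
    {"offset":[-0.0006,-0.0135,0],"twist":-5}
  ]
}}

```text
time: 6.8
tool_pos: [431.2, -129.9, 260.9]
tcp_rot: [3.137, 0.002, 2.117]
contact_force: [6.9, 5.5, -1.9]
grip_width: 43.0
```

Call:
{"op": "play_rows", "data": {
  "commands": [
    {"offset":[-0.0006,-0.0135,0],"twist":-5},
    {"offset":[-0.0006,-0.0135,0],"twist":-5},
    {"offset":[-0.0006,-0.0135,0],"twist":-5},
    {"offset":[-0.0006,-0.0135,0],"twist":-5},
    {"offset":[0,0,0],"twist":0}
  ]
}}

```text
time: 7.3
tool_pos: [389.8, -165.9, 260.9]
tcp_rot: [3.14, 0.002, 2.464]
contact_force: [1.4, 4.1, 1.4]
grip_width: 43.2
```

```bash
python3 - <<'E'
from h import *
o=status.get_obs();print(o['tool_pos'],o['tcp_rot'],o['contact_force'])
a=o['tcp_rot'][2]-np.pi/2; d=o['tool_pos'][:2]-NUT; print('tool ang',a-TH, 'pos ang',np.arctan2(-d[0],d[1])-TH,np.hypot(*d))
crop('side',250,180,370,270,6.5,'s8.png')
crop('top',265,160,400,260,5.9,'t8.png')
E
```

```text
[ 389.78631144 -165.90189013  260.92408806] [3.14035198e+00 1.73665909e-03 2.46356006e+00] [1.37721256 4.05011321 1.36922184]
tool ang 0.6557637331769081 pos ang 0.6583970487205386 150.82654274871263
```

View pics/s8.png

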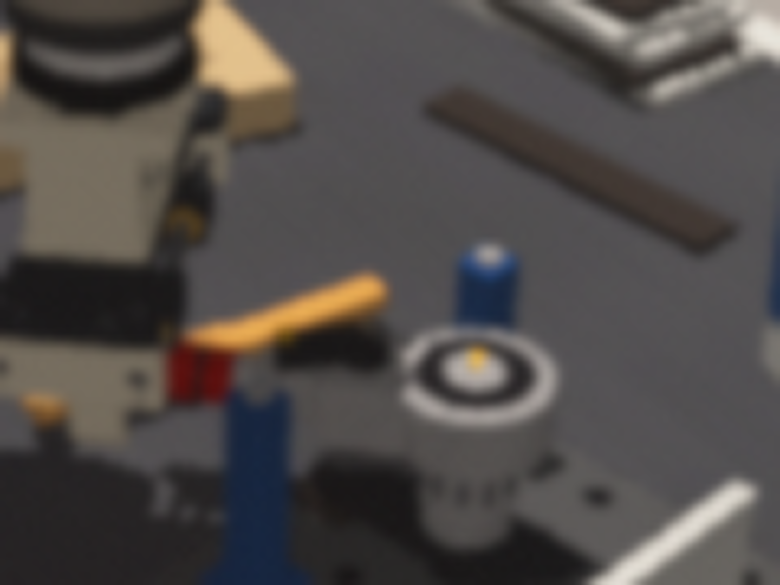

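View pics/t8.png

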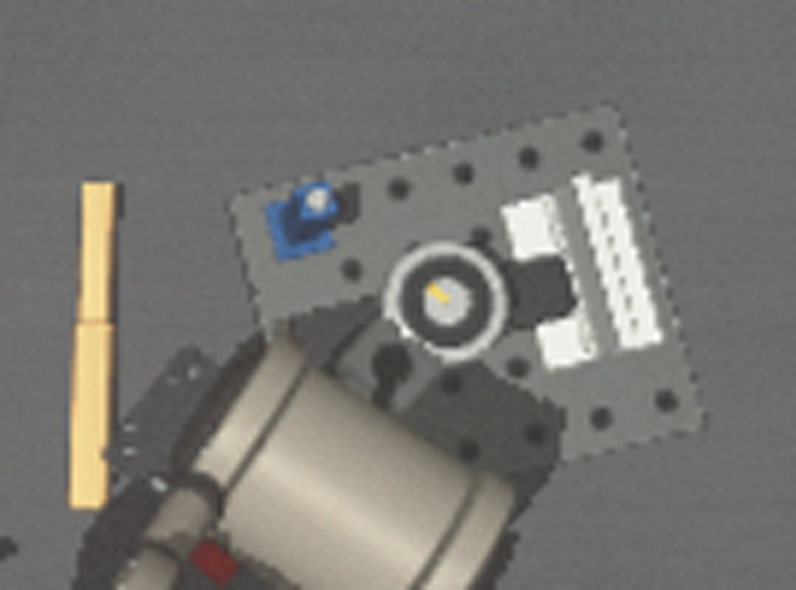

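Call:
{"op": "play_rows", "data": {
  "commands": [
    {"offset":[0.0004,0.0135,0],"twist":5},
    {"offset":[0.0004,0.0135,0],"twist":5},
    {"offset":[0.0004,0.0135,0],"twist":5},
    {"offset":[-0.0006,0.0135,0],"twist":5},
    {"offset":[-0.0006,0.0135,0],"twist":5}
  ]
}}

```text
time: 7.9
tool_pos: [440.6, -121.4, 260.2]
tcp_rot: [-3.141, 0.002, 2.024]
contact_force: [-1.3, -2.2, -0.0]
grip_width: 43.0
```

Call:
{"op": "play_rows", "data": {
  "commands": [
    {"offset":[-0.0006,0.0135,0],"twist":5},
    {"offset":[-0.0006,0.0135,0],"twist":5},
    {"offset":[-0.0006,0.0135,0],"twist":5},
    {"offset":[-0.0006,0.0135,0],"twist":5},
    {"offset":[-0.0006,0.0135,0],"twist":5}
  ]
}}

```text
time: 8.4
tool_pos: [505.7, -105.5, 260.0]
tcp_rot: [-3.141, 0.001, 1.587]
contact_force: [-2.9, -1.4, 0.6]
grip_width: 42.8
```

```bash
cat > st.py <<'E'
from h import *
o=status.get_obs();print(o['time'],o['tool_pos'],o['tcp_rot'],o['contact_force'])
a=o['tcp_rot'][2]-np.pi/2; d=o['tool_pos'][:2]-NUT; print('tool ang',a-TH, 'pos ang',np.arctan2(-d[0],d[1])-TH,np.hypot(*d))
E
python3 st.py
```

```text
8.4 [ 505.69392782 -105.45006845  259.95713097] [-3.14071720e+00  8.27838233e-04  1.58700737e+00] [-2.87403283 -1.41934072  0.62969058]
tool ang -0.22078896155711936 pos ang -0.22532962210818114 154.76047044472907
```

Call:
{"op": "play_rows", "data": {
  "commands": [
    {"offset":[-0.0006,0.0135,0],"twist":5},
    {"offset":[-0.0006,0.0135,0],"twist":5},
    {"offset":[-0.0006,0.0135,0],"twist":5},
    {"offset":[-0.0006,0.0135,0],"twist":5},
    {"offset":[-0.0006,0.0135,0],"twist":4.5}
  ]
}}

```text
time: 8.9
tool_pos: [571.5, -118.7, 259.9]
tcp_rot: [-3.141, 0.001, 1.159]
contact_force: [-1.1, 0.9, 0.5]
grip_width: 43.5
```

```bash
python3 st.py; python3 - <<'E'
from h import *
crop('top',265,160,400,260,5.9,'t9.png')
E
```

```text
8.9 [ 571.46274308 -118.67624879  259.88072359] [-3.14093085e+00  5.95085332e-04  1.15928914e+00] [-1.08176235  0.87209158  0.54742786]
tool ang -0.6485071865401592 pos ang -0.6614807225114261 155.3068081559414
```

View pics/t9.png

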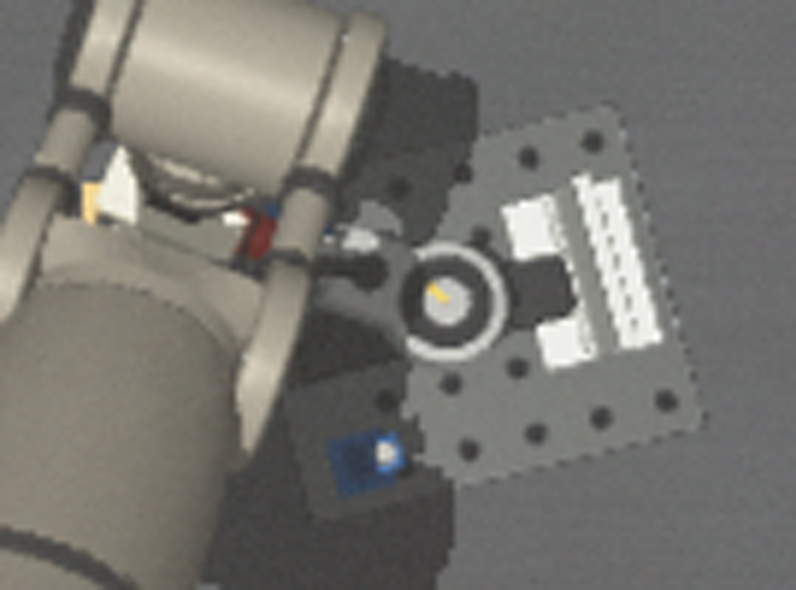

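Mark unchanged on the return (drive end at crop (447,300), mark at (435,292)), the lever is still on the loosening side. Forward stroke.

Call:
{"op": "play_rows", "data": {
  "commands": [
    {"offset":[-0.0006,-0.0135,0],"twist":-5},
    {"offset":[-0.0006,-0.0135,0],"twist":-5},
    {"offset":[-0.0006,-0.0135,0],"twist":-5},
    {"offset":[-0.0006,-0.0135,0],"twist":-5},
    {"offset":[-0.0006,-0.0135,0],"twist":-5}
  ]
}}

```text
time: 9.45
tool_pos: [506.0, -106.0, 260.2]
tcp_rot: [3.136, 0.001, 1.604]
contact_force: [8.3, 1.2, -5.0]
grip_width: 43.1
```

Call:
{"op": "play_rows", "data": {
  "commands": [
    {"offset":[-0.0006,-0.0135,0],"twist":-5},
    {"offset":[-0.0006,-0.0135,0],"twist":-5},
    {"offset":[-0.0006,-0.0135,0],"twist":-5},
    {"offset":[-0.0006,-0.0135,0],"twist":-5},
    {"offset":[-0.0006,-0.0135,0],"twist":-5}
  ]
}}

```text
time: 9.95
tool_pos: [440.4, -122.0, 260.3]
tcp_rot: [3.139, 0.001, 2.041]
contact_force: [0.8, 1.2, 0.2]
grip_width: 42.9
```

Call:
{"op": "play_rows", "data": {
  "commands": [
    {"offset":[-0.0006,-0.0135,0],"twist":-5},
    {"offset":[-0.0006,-0.0135,0],"twist":-5},
    {"offset":[-0.0006,-0.0135,0],"twist":-5},
    {"offset":[-0.0006,-0.0135,0],"twist":-5},
    {"offset":[-0.0006,-0.013,0],"twist":-4.5}
  ]
}}

```text
time: 10.45
tool_pos: [388.3, -164.1, 260.1]
tcp_rot: [3.14, 0.0, 2.468]
contact_force: [3.6, 8.0, 1.9]
grip_width: 43.0
```

```bash
python3 st.py; python3 - <<'E'
from h import *
crop('top',265,160,400,260,5.9,'t10.png')
E
```

```text
10.45 [ 388.32109514 -164.06052744  260.10522051] [3.13968724e+00 4.39888543e-04 2.46752500e+00] [3.60717317 7.96709683 1.91452684]
tool ang 0.6597286712303113 pos ang 0.654994278274084 153.12220462251608
```

View pics/t10.png

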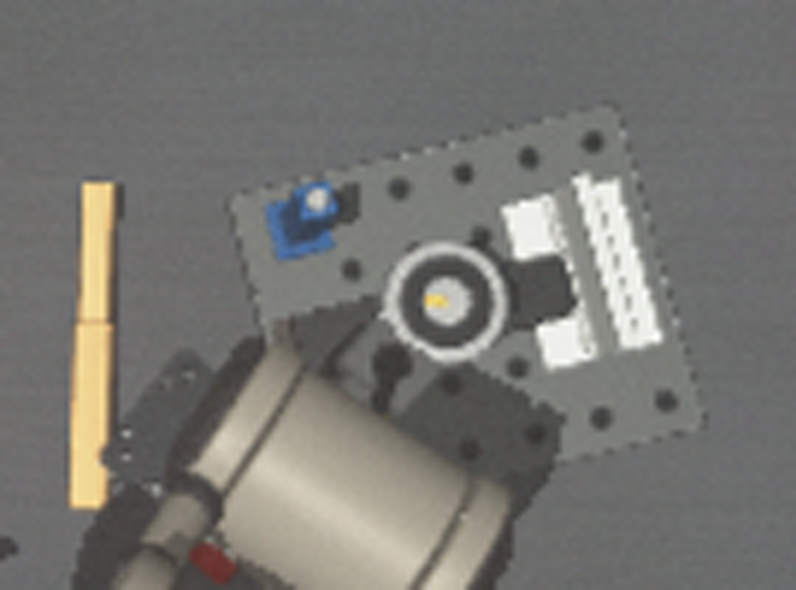

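```bash
cat > mark.py <<'E'
from h import *
import sys
for f in sys.argv[1:]:
    im=cv2.imread('pics/'+f).astype(int)[255:345,400:495]
    m=(im[...,2]-im[...,0]>50)&(im[...,1]-im[...,0]>30)
    y,x=np.nonzero(m); w=(im[...,2]-im[...,0])[m]
    cx,cy=np.average(x,weights=w)+400,np.average(y,weights=w)+255
    P=np.c_[x,y]-[cx-400,cy-255]; C=(P*w[:,None]).T@P; ev,V=np.linalg.eigh(C); v=V[:,1]; 
    d=np.array([cx-446.5,cy-301]); v=v*np.sign(v@d)
    # image up = +x world, left=+y
    print(f,len(x),round(cx,1),round(cy,1),'cent ang',round(np.arctan2(-d[0],-d[1]),2),'axis',round(np.arctan2(-v[0],-v[1]),2))
E
python3 mark.py topc.png t6.png t8.png t9.png t10.png
```

```text
topc.png 269 443.4 289.1 cent ang 0.25 axis 0.16
t6.png 95 444.1 292.6 cent ang 0.28 axis 0.19
t8.png 244 437.5 292.8 cent ang 0.83 axis 0.85
t9.png 247 437.4 292.7 cent ang 0.84 axis 0.85
t10.png 280 435.6 300.6 cent ang 1.54 axis 1.45
```

Call:
{"op": "play_rows", "data": {
  "commands": [
    {"offset":[0,0.0135,0],"twist":5},
    {"offset":[0,0.0135,0],"twist":5},
    {"offset":[0,0.0135,0],"twist":5},
    {"offset":[-0.0006,0.0135,0],"twist":5},
    {"offset":[-0.0006,0.0135,0],"twist":5}
  ]
}}

```text
time: 11.0
tool_pos: [439.8, -121.4, 260.1]
tcp_rot: [-3.141, 0.001, 2.025]
contact_force: [-0.8, -2.0, 0.5]
grip_width: 42.9
```

Call:
{"op": "play_rows", "data": {
  "commands": [
    {"offset":[-0.0006,0.0135,0],"twist":5},
    {"offset":[-0.0006,0.0135,0],"twist":5},
    {"offset":[-0.0006,0.0135,0],"twist":5},
    {"offset":[-0.0006,0.0135,0],"twist":5},
    {"offset":[-0.0006,0.0135,0],"twist":5}
  ]
}}

```text
time: 11.5
tool_pos: [504.9, -105.5, 259.9]
tcp_rot: [-3.141, 0.001, 1.588]
contact_force: [-1.9, -0.6, 1.4]
grip_width: 43.3
```

Call:
{"op": "play_rows", "data": {
  "commands": [
    {"offset":[-0.0006,0.0135,0],"twist":5},
    {"offset":[-0.0006,0.0135,0],"twist":5},
    {"offset":[-0.0006,0.0135,0],"twist":5},
    {"offset":[-0.0006,0.0135,0],"twist":5},
    {"offset":[-0.0006,0.0135,0],"twist":5}
  ]
}}

```text
time: 12.0
tool_pos: [570.7, -118.7, 259.8]
tcp_rot: [-3.141, 0.0, 1.151]
contact_force: [-1.2, 0.7, 0.9]
grip_width: 43.3
```

```bash
python3 st.py; python3 - <<'E'
from h import *
crop('side',250,170,390,275,5.7,'s11.png')
E
```

```text
12.0 [ 570.69385693 -118.65464887  259.8227865 ] [-3.14074121e+00  3.35832796e-04  1.15148072e+00] [-1.22963231  0.72770295  0.88156568]
tool ang -0.6563156018272042 pos ang -0.6569033319940737 155.01145112962985
```

View pics/s11.png

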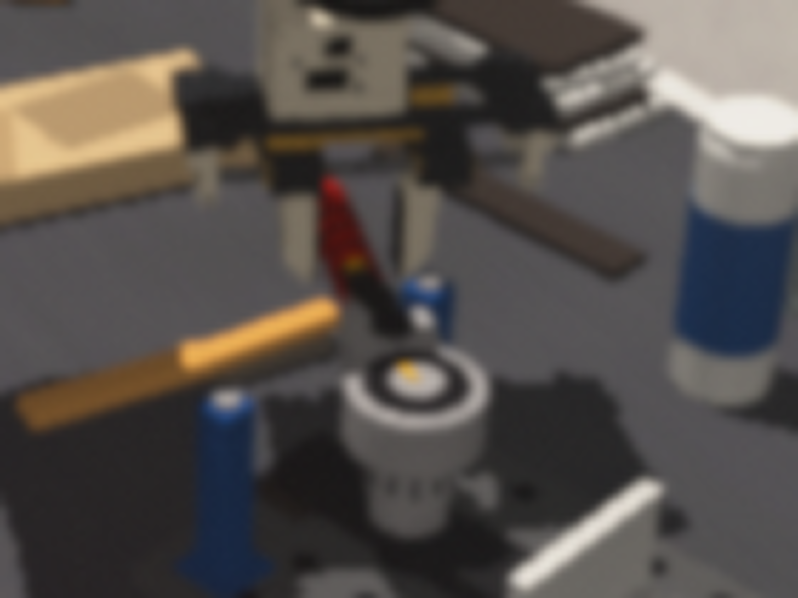

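Call:
{"op": "play_rows", "data": {
  "commands": [
    {"offset":[-0.0006,-0.0135,0],"twist":-5},
    {"offset":[-0.0006,-0.0135,0],"twist":-5},
    {"offset":[-0.0006,-0.0135,0],"twist":-5},
    {"offset":[-0.0006,-0.0135,0],"twist":-5},
    {"offset":[-0.0006,-0.0135,0],"twist":-5}
  ]
}}

```text
time: 12.55
tool_pos: [505.4, -105.9, 260.2]
tcp_rot: [3.136, 0.002, 1.596]
contact_force: [7.8, -1.0, -4.8]
grip_width: 43.1
```

Call:
{"op": "play_rows", "data": {
  "commands": [
    {"offset":[-0.0006,-0.0135,0],"twist":-5},
    {"offset":[-0.0006,-0.0135,0],"twist":-5},
    {"offset":[-0.0006,-0.0135,0],"twist":-5},
    {"offset":[-0.0006,-0.0135,0],"twist":-5},
    {"offset":[-0.0006,-0.0135,0],"twist":-5}
  ]
}}

```text
time: 13.05
tool_pos: [440.1, -121.6, 260.4]
tcp_rot: [3.137, 0.003, 2.033]
contact_force: [7.6, 3.0, -2.0]
grip_width: 43.0
```

Call:
{"op": "play_rows", "data": {
  "commands": [
    {"offset":[-0.0006,-0.0135,0],"twist":-5},
    {"offset":[-0.0006,-0.0135,0],"twist":-5},
    {"offset":[-0.0006,-0.0135,0],"twist":-5},
    {"offset":[-0.0006,-0.0135,0],"twist":-5},
    {"offset":[-0.0006,-0.0145,0],"twist":-5}
  ]
}}

```text
time: 13.55
tool_pos: [386.7, -164.1, 260.3]
tcp_rot: [3.14, 0.003, 2.469]
contact_force: [7.2, 4.6, 0.2]
grip_width: 43.3
```

```bash
python3 st.py; python3 - <<'E'
from h import *
crop('top',265,160,400,260,5.9,'t12.png')
E
python3 mark.py t12.png
```

```text
13.55 [ 386.6909257  -164.14395661  260.27771281] [3.13971888e+00 2.90379826e-03 2.46859953e+00] [7.20973967 4.60054566 0.18942977]
tool ang 0.6608032076465805 pos ang 0.6620465436777158 154.3424630687429
t12.png 243 438.6 307.7 cent ang 2.27 axis 2.26
```

View pics/t12.png

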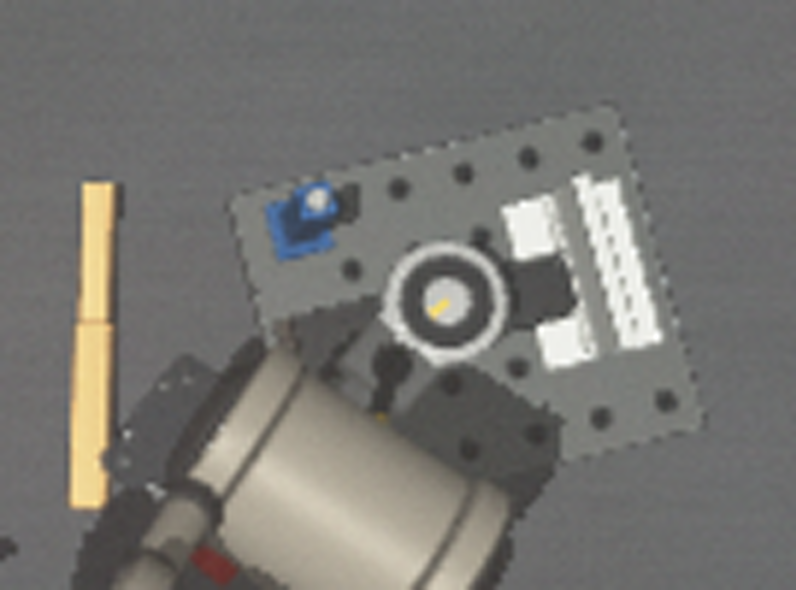

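Call:
{"op": "play_rows", "data": {
  "commands": [
    {"offset":[-0.0004,0.0135,0],"twist":5},
    {"offset":[-0.0004,0.0135,0],"twist":5},
    {"offset":[-0.0004,0.0135,0],"twist":5},
    {"offset":[-0.0006,0.0135,0],"twist":5},
    {"offset":[-0.0006,0.0135,0],"twist":5}
  ]
}}

```text
time: 14.1
tool_pos: [438.4, -121.7, 259.9]
tcp_rot: [-3.14, 0.0, 2.025]
contact_force: [-2.5, -2.2, 0.6]
grip_width: 43.1
```

Call:
{"op": "play_rows", "data": {
  "commands": [
    {"offset":[-0.0006,0.0135,0],"twist":5},
    {"offset":[-0.0006,0.0135,0],"twist":5},
    {"offset":[-0.0006,0.0135,0],"twist":5},
    {"offset":[-0.0006,0.0135,0],"twist":5},
    {"offset":[-0.0006,0.0135,0],"twist":5}
  ]
}}

```text
time: 14.6
tool_pos: [503.4, -105.6, 259.6]
tcp_rot: [-3.14, -0.0, 1.588]
contact_force: [-2.3, 0.8, 1.1]
grip_width: 43.5
```

Call:
{"op": "play_rows", "data": {
  "commands": [
    {"offset":[-0.0006,0.0135,0],"twist":5},
    {"offset":[-0.0006,0.0135,0],"twist":5},
    {"offset":[-0.0006,0.0135,0],"twist":5},
    {"offset":[-0.0006,0.0135,0],"twist":5},
    {"offset":[-0.0006,0.0135,0],"twist":5}
  ]
}}

```text
time: 15.1
tool_pos: [569.4, -118.8, 259.5]
tcp_rot: [-3.14, 0.0, 1.152]
contact_force: [-1.1, 1.9, -0.0]
grip_width: 43.4
```

Call:
{"op": "play_rows", "data": {
  "commands": [
    {"offset":[-0.0006,-0.0135,0],"twist":-5},
    {"offset":[-0.0006,-0.0135,0],"twist":-5},
    {"offset":[-0.0006,-0.0135,0],"twist":-5},
    {"offset":[-0.0006,-0.0135,0],"twist":-5},
    {"offset":[-0.0006,-0.0135,0],"twist":-5}
  ]
}}

```text
time: 15.6
tool_pos: [504.4, -106.5, 260.1]
tcp_rot: [3.136, 0.002, 1.595]
contact_force: [7.7, -3.3, -5.2]
grip_width: 43.1
```

Call:
{"op": "play_rows", "data": {
  "commands": [
    {"offset":[-0.0006,-0.0135,0],"twist":-5},
    {"offset":[-0.0006,-0.0135,0],"twist":-5},
    {"offset":[-0.0006,-0.0135,0],"twist":-5},
    {"offset":[-0.0006,-0.0135,0],"twist":-5},
    {"offset":[-0.0006,-0.0135,0],"twist":-5}
  ]
}}

```text
time: 16.1
tool_pos: [439.4, -122.4, 260.4]
tcp_rot: [3.137, 0.004, 2.031]
contact_force: [9.2, 0.6, -2.7]
grip_width: 43.2
```

Call:
{"op": "play_rows", "data": {
  "commands": [
    {"offset":[-0.0006,-0.0135,0],"twist":-5},
    {"offset":[-0.0006,-0.0135,0],"twist":-5},
    {"offset":[-0.0006,-0.0135,0],"twist":-5},
    {"offset":[-0.0006,-0.0135,0],"twist":-5},
    {"offset":[0,0,0],"twist":0}
  ]
}}

```text
time: 16.6
tool_pos: [394.9, -154.5, 260.2]
tcp_rot: [3.141, 0.002, 2.376]
contact_force: [2.1, 0.2, 0.6]
grip_width: 43.3
```

```bash
python3 st.py; python3 - <<'E'
from h import *
crop('top',265,160,400,260,5.9,'t13.png')
E
python3 mark.py t13.png
```

```text
16.6 [ 394.91404336 -154.49322089  260.18156846] [3.14102003e+00 2.16169745e-03 2.37619218e+00] [2.13570514 0.21797043 0.62377445]
tool ang 0.5683958496177369 pos ang 0.5799012806558576 154.4329005827485
t13.png 243 445.0 311.2 cent ang 2.99 axis 3.02
```

View pics/t13.png

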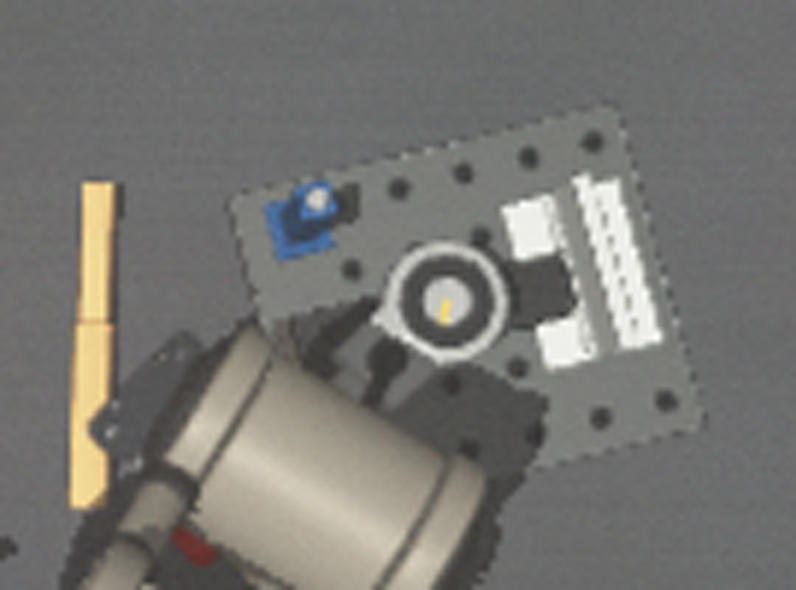

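Call:
{"op": "play_rows", "data": {
  "commands": [
    {"offset":[0,0.006,0],"twist":0},
    {"offset":[0,0,-0.02],"twist":0},
    {"offset":[0,0,-0.04],"twist":0},
    {"offset":[0,0,-0.04],"twist":0},
    {"offset":[0,0,-0.04],"twist":0}
  ]
}}

```text
time: 17.15
tool_pos: [399.2, -148.9, 401.1]
tcp_rot: [-3.141, -0.001, 2.376]
contact_force: [0.7, -0.2, -1.2]
grip_width: 43.4
```

```bash
python3 st.py; python3 - <<'E'
from h import *
line((531,-357.4,400,3.379),9)
E
```

```text
17.15 [ 399.16666395 -148.91726247  401.06203361] [-3.14073554e+00 -1.29865204e-03  2.37574761e+00] [ 0.74203618 -0.21034502 -1.21708413]
tool ang 0.5679512829697747 pos ang 0.5349691637244804 155.30601846763386
{"offset":[-0.0266,-0.0065,0.0001],"twist":-6.39},{"offset":[-0.0257,-0.0095,0.0001],"twist":-6.38},{"offset":[-0.0245,-0.0123,0.0002],"twist":-6.39},{"offset":[-0.023,-0.0149,0.0001],"twist":-6.39},{"offset":[-0.0212,-0.0174,0.0001],"twist":-6.38},
{"offset":[-0.0192,-0.0196,0.0001],"twist":-6.39},{"offset":[-0.0168,-0.0217,0.0001],"twist":-6.39},{"offset":[-0.0143,-0.0233,0.0001],"twist":-6.39},{"offset":[-0.0116,-0.0248,0.0002],"twist":-6.38},
end [ 531.  -357.4  400. ] 3.379
```

Call:
{"op": "play_rows", "data": {
  "commands": [
    {"offset":[-0.0266,-0.0065,0],"twist":-6.4},
    {"offset":[-0.0257,-0.0095,0],"twist":-6.4},
    {"offset":[-0.0245,-0.0123,0],"twist":-6.4},
    {"offset":[-0.023,-0.015,0],"twist":-6.4},
    {"offset":[-0.021,-0.0174,0],"twist":-6.4}
  ]
}}

```text
time: 17.65
tool_pos: [473.2, -265.6, 399.3]
tcp_rot: [3.141, -0.002, 2.939]
contact_force: [1.1, 0.0, 0.3]
grip_width: 43.2
```

Call:
{"op": "play_rows", "data": {
  "commands": [
    {"offset":[-0.019,-0.0196,0],"twist":-6.4},
    {"offset":[-0.017,-0.0217,0],"twist":-6.4},
    {"offset":[-0.0143,-0.0233,0],"twist":-6.4},
    {"offset":[-0.0116,-0.0248,0],"twist":-6.4},
    {"offset":[0,0,0],"twist":0}
  ]
}}

```text
time: 18.15
tool_pos: [532.4, -359.5, 398.1]
tcp_rot: [3.141, -0.001, -2.901]
contact_force: [0.1, -0.4, -0.1]
grip_width: 43.1
```

```bash
python3 - <<'E'
from h import *
o=status.get_obs();print(o['tool_pos'],o['tcp_rot'],o['grip_width']); im=viewer.capture('wrist')[:,:,::-1]; cv2.imwrite('pics/w14.png',im)
c=cam('wrist',o); J=lambda x,y,z:(NUT[0]+np.cos(TH)*x-np.sin(TH)*y,NUT[1]+np.sin(TH)*x+np.cos(TH)*y,z)
for n,P in dict(cA=(50,-100,85),cB=(-50,-100,85),cb1=(-50,-135,25),nut=(0,0,120)).items(): print(n,proj('wrist',J(*P),c))
im=viewer.capture('top')[:,:,::-1]; cv2.imwrite('pics/t14.png',im)
crop('side',260,180,400,285,5.7,'s14.png')
E
```

```text
[ 532.42583758 -359.46460164  398.1067362 ] [ 3.14123146e+00 -1.40801094e-03 -2.90129830e+00] 43.070832733298076
cA [278.85637607 250.85605394]
cB [279.51017167 155.69080959]
cb1 [249.26061859 151.81390272]
nut [389.25116999 214.9420376 ]
```

View pics/w14.png

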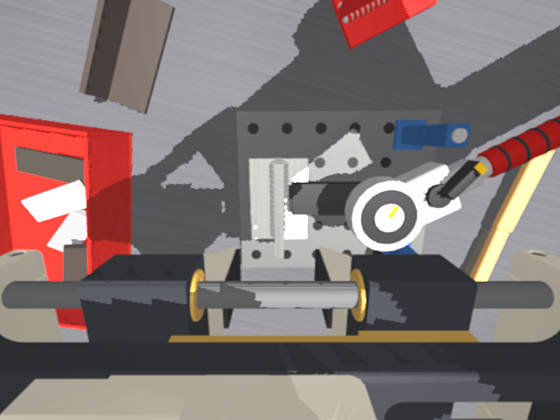

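View pics/s14.png

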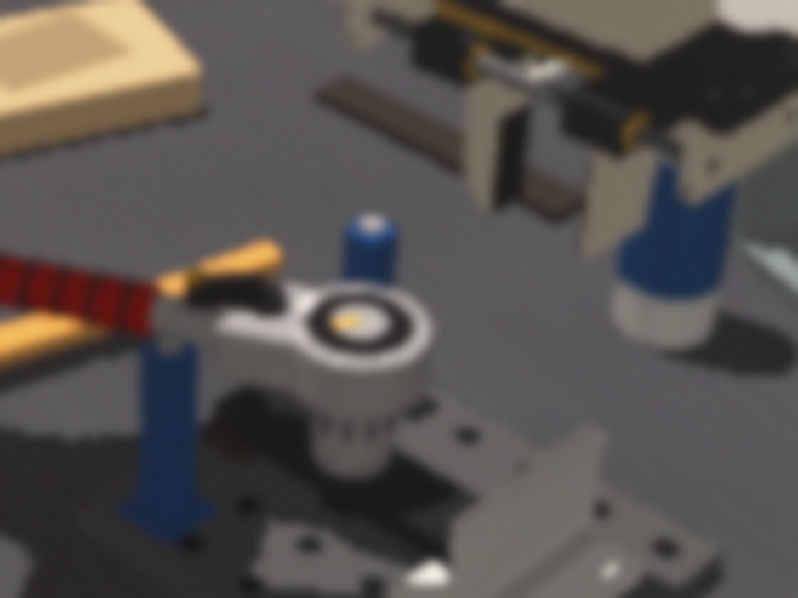

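```bash
python3 - <<'E'
from h import *
import types
im=cv2.imread('pics/w14.png'); crop('wrist',340,100,560,260,3.6,'w14c.png',im)
E
```

```text
(no output)
```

View pics/w14c.png

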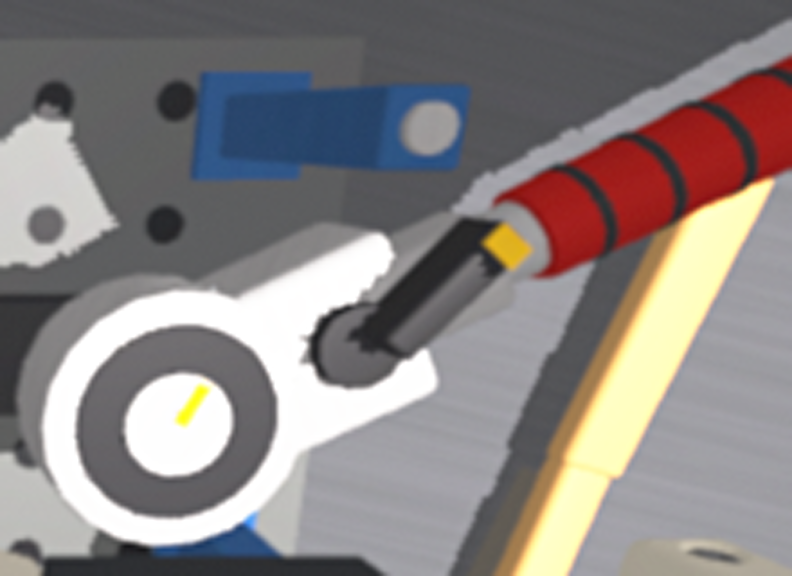

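Call:
{"op": "play_rows", "data": {
  "commands": [
    {"offset":[0,0,0.03],"twist":0},
    {"offset":[0,0,0.03],"twist":0},
    {"offset":[0,0,0.03],"twist":0},
    {"offset":[0,0,0.025],"twist":0},
    {"offset":[0,0,0],"twist":0}
  ]
}}

```text
time: 18.8
tool_pos: [530.2, -356.2, 281.3]
tcp_rot: [3.135, -0.005, -2.902]
contact_force: [-0.7, 0.0, 0.5]
grip_width: 43.4
```

```bash
python3 - <<'E'
from h import *
o=status.get_obs();print(o['tool_pos'],o['tcp_rot'],o['grip_width']); im=viewer.capture('wrist')[:,:,::-1]; cv2.imwrite('pics/w15.png',im)
d=o['tool_pos'][:2]-NUT; print('jig',d@[np.cos(TH),np.sin(TH)],d@[-np.sin(TH),np.cos(TH)])
crop('side',260,180,400,285,5.7,'s15.png')
E
```

```text
[ 530.15123103 -356.19417064  281.33265069] [ 3.13517481 -0.00456239 -2.90209548] 43.41289294211216
jig -0.5201812580341895 -98.62904478835236
```

View pics/w15.png

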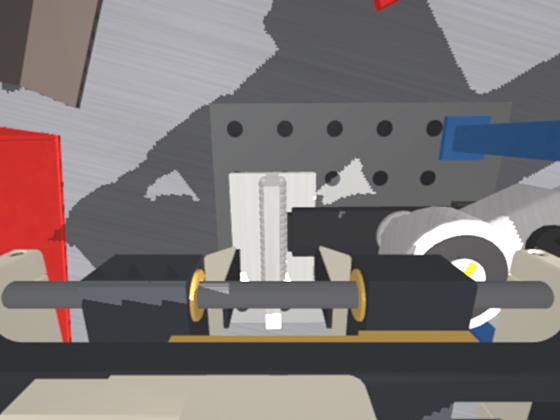

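View pics/s15.png

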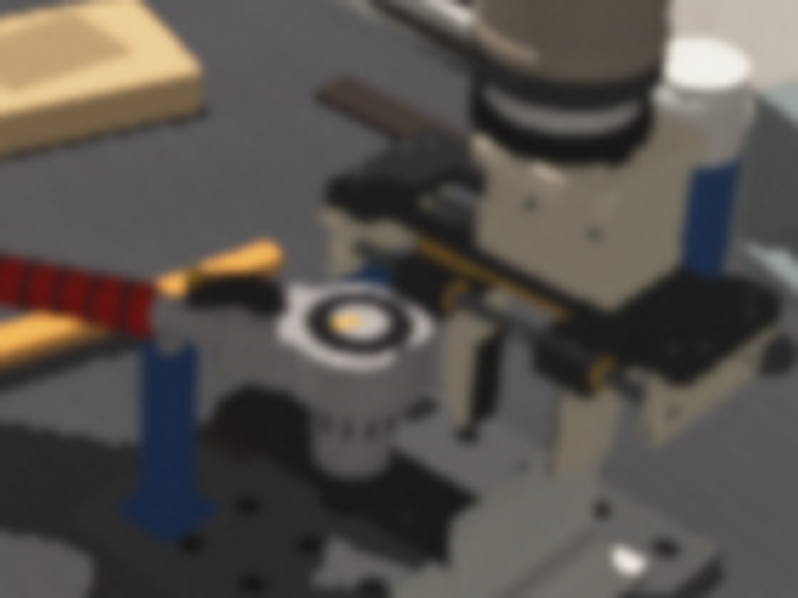

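```bash
python3 - <<'E'
from h import *
P=pix2('top',(324,131),165); d=P[:2]-NUT; print(P,d@[np.cos(TH),np.sin(TH)],d@[-np.sin(TH),np.cos(TH)])
P=pix2('top',(345,120),90); d=P[:2]-NUT; print('rack',P,d@[np.cos(TH),np.sin(TH)],d@[-np.sin(TH),np.cos(TH)])
E
```

```text
[ 759.20930046 -205.1174461   165.        ] 257.60589527601167 -5.5553939319873225
rack [ 823.13034707 -286.83356584   90.        ] 300.5542110500178 -99.99514507866492
```

Call:
{"op": "play_rows", "data": {
  "commands": [
    {"offset":[0,-0.0015,0.015],"twist":0},
    {"offset":[0,0,0.015],"twist":0},
    {"offset":[0,0,0.012],"twist":0},
    {"offset":[0,0,0],"twist":0}
  ]
}}

```text
time: 19.3
tool_pos: [531.1, -359.2, 241.1]
tcp_rot: [3.139, -0.002, -2.902]
contact_force: [-0.8, 0.3, -0.5]
grip_width: 43.1
```

```bash
python3 - <<'E'
from h import *
o=status.get_obs();print(o['tool_pos'],o['contact_force'])
crop('side',260,180,400,285,5.7,'s16.png')
E
```

```text
[ 531.05322094 -359.20279244  241.13952941] [-0.78240638  0.31504779 -0.50003214]
```

View pics/s16.png

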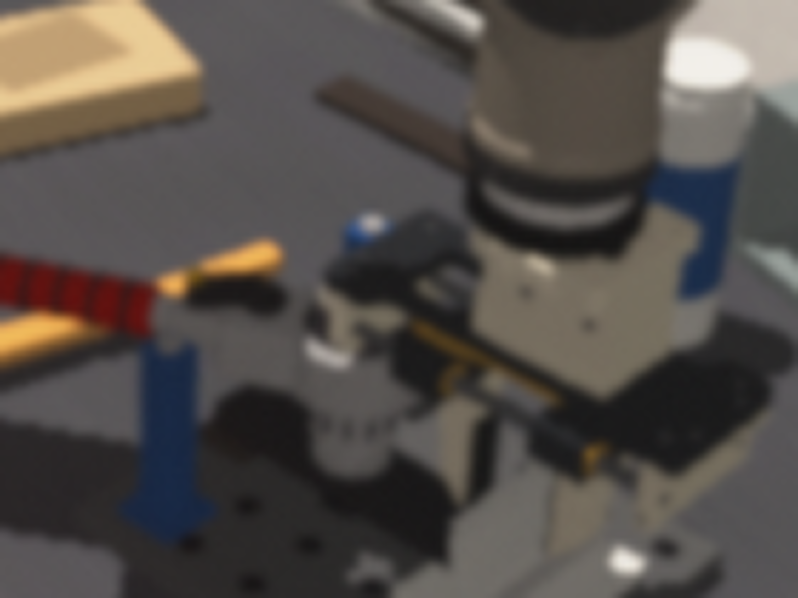

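Call:
{"op": "play_rows", "data": {
  "commands": [
    {"offset":[0,0,0],"twist":0},
    {"offset":[0,0,0],"twist":0},
    {"offset":[0,0,0],"twist":0},
    {"offset":[0,0,0],"twist":0},
    {"offset":[0,0,0],"twist":0}
  ],
  "jaw": 255
}}

```text
time: 19.85
tool_pos: [531.4, -359.3, 242.8]
tcp_rot: [3.141, 0.0, -2.901]
contact_force: [-0.9, 2.0, -2.2]
grip_width: 9.4
```

Call:
{"op": "play_rows", "data": {
  "commands": [
    {"offset":[0,0,0],"twist":0},
    {"offset":[0,0,0],"twist":0},
    {"offset":[0,0,0],"twist":0}
  ]
}}

```text
time: 20.15
tool_pos: [531.4, -359.3, 242.8]
tcp_rot: [3.141, -0.0, -2.901]
contact_force: [-0.6, 2.6, 2.8]
grip_width: 9.6
```

Call:
{"op": "play_rows", "data": {
  "commands": [
    {"offset":[0,-0.004,0],"twist":0},
    {"offset":[0,-0.008,0],"twist":0},
    {"offset":[0,-0.01,0],"twist":0},
    {"offset":[0,-0.01,0],"twist":0},
    {"offset":[0,-0.01,0],"twist":0}
  ]
}}

```text
time: 20.65
tool_pos: [541.6, -401.3, 242.7]
tcp_rot: [-3.141, 0.0, -2.902]
contact_force: [-2.7, 8.1, 14.2]
grip_width: 9.7
```

```bash
python3 - <<'E'
from h import *
o=status.get_obs();print(o['tool_pos'],o['contact_force'],o['grip_width'])
crop('side',260,180,400,285,5.7,'s17.png'); crop('top',265,160,400,260,5.9,'t17.png')
E
```

```text
[ 541.5893761  -401.25742231  242.67919357] [-2.66441263  8.05110563 14.23904529] 9.668520003890501
```

View pics/s17.png

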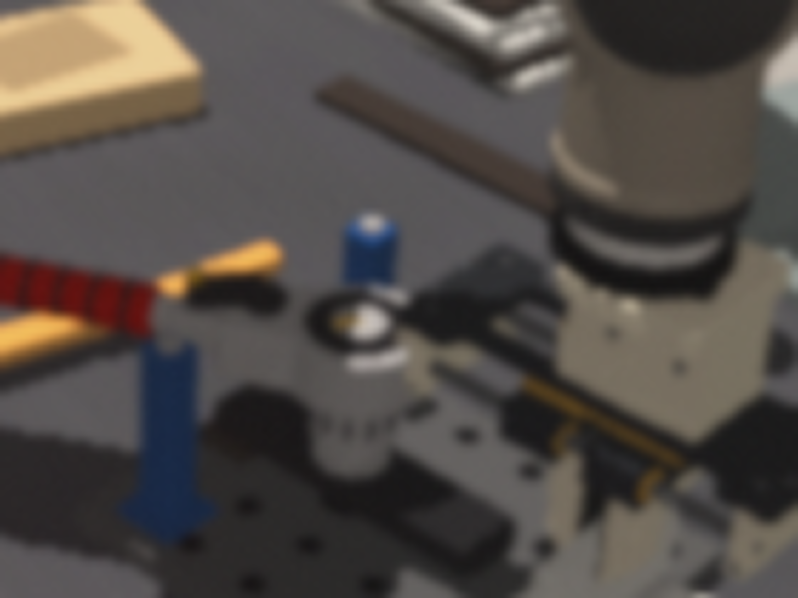

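Call:
{"op": "play_rows", "data": {
  "commands": [
    {"offset":[0,-0.004,-0.005],"twist":0},
    {"offset":[0,-0.003,-0.01],"twist":0},
    {"offset":[0,0,-0.02],"twist":0},
    {"offset":[0,0,-0.03],"twist":0},
    {"offset":[0,0,-0.03],"twist":0}
  ]
}}

```text
time: 21.25
tool_pos: [542.9, -407.0, 338.5]
tcp_rot: [3.14, -0.001, -2.901]
contact_force: [0.1, -0.1, -3.3]
grip_width: 9.8
```

Call:
{"op": "play_rows", "data": {
  "commands": [
    {"offset":[0,0,-0.03],"twist":0},
    {"offset":[0,0,-0.02],"twist":0},
    {"offset":[0,0,-0.01],"twist":0},
    {"offset":[0,0,0],"twist":0}
  ]
}}

```text
time: 21.65
tool_pos: [543.1, -407.1, 399.3]
tcp_rot: [-3.139, 0.001, -2.901]
contact_force: [-0.2, -0.2, -4.0]
grip_width: 9.7
```

```bash
python3 - <<'E'
from h import *
o=status.get_obs();print(o['tool_pos'],o['contact_force'],o['grip_width'],o['tcp_rot'])
cv2.imwrite('pics/s18.png',viewer.capture('side')[:,:,::-1])
line((551.5,187,397,3.02),18)
E
```

```text
[ 543.07511687 -407.08998324  399.29932845] [-0.2409116  -0.17361441 -4.04843417] 9.680806337232179 [-3.13932479e+00  1.48336153e-03 -2.90143126e+00]
{"offset":[-0.0083,0.0319,0.0],"twist":1.15},{"offset":[-0.0077,0.0321,0.0001],"twist":1.15},{"offset":[-0.007,0.0323,-0.0],"twist":1.15},{"offset":[-0.0064,0.0324,0.0],"twist":1.16},{"offset":[-0.0057,0.0325,0.0001],"twist":1.15},
{"offset":[-0.005,0.0326,-0.0],"twist":1.15},{"offset":[-0.0044,0.0327,0.0],"twist":1.15},{"offset":[-0.0038,0.0328,0.0],"twist":1.15},{"offset":[-0.0031,0.0329,0.0001],"twist":1.15},{"offset":[-0.0024,0.0329,0.0],"twist":1.15},
{"offset":[-0.0018,0.0329,0.0],"twist":1.15},{"offset":[-0.0011,0.033,0.0001],"twist":1.16},{"offset":[-0.0004,0.033,-0.0],"twist":1.15},{"offset":[0.0002,0.033,0.0],"twist":1.15},{"offset":[0.0009,0.033,0.0001],"twist":1.15},
{"offset":[0.0016,0.033,-0.0],"twist":1.15},{"offset":[0.0022,0.0329,0.0],"twist":1.15},{"offset":[0.0028,0.0329,0.0001],"twist":1.15},
end [551.5 187.  397. ] -3.263
```

View pics/s18.png

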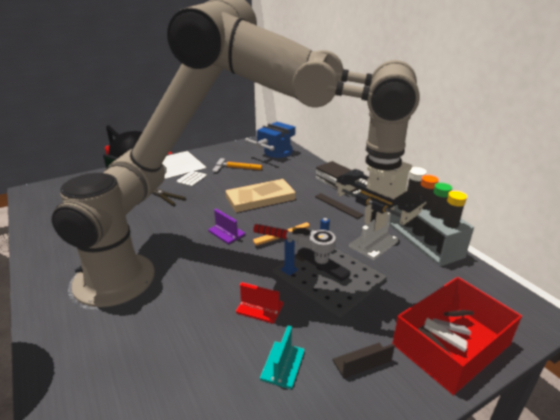

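Call:
{"op": "play_rows", "data": {
  "commands": [
    {"offset":[-0.004,0.016,0],"twist":0.6},
    {"offset":[-0.006,0.024,0],"twist":1.1},
    {"offset":[-0.008,0.032,0],"twist":1.2},
    {"offset":[-0.007,0.0325,0],"twist":1.2},
    {"offset":[-0.006,0.0325,0],"twist":1.2}
  ]
}}

```text
time: 22.2
tool_pos: [545.5, -265.3, 395.6]
tcp_rot: [3.139, -0.003, -2.995]
contact_force: [0.6, 0.8, -3.5]
grip_width: 9.8
```

Call:
{"op": "play_rows", "data": {
  "commands": [
    {"offset":[-0.005,0.0325,0],"twist":1.2},
    {"offset":[-0.0044,0.0325,0],"twist":1.2},
    {"offset":[-0.0038,0.033,0],"twist":1.2},
    {"offset":[-0.003,0.033,0],"twist":1.2},
    {"offset":[-0.0024,0.033,0],"twist":1.2}
  ]
}}

```text
time: 22.7
tool_pos: [546.7, -100.1, 395.9]
tcp_rot: [3.14, -0.003, -3.1]
contact_force: [-0.3, 0.4, -3.8]
grip_width: 9.7
```

Call:
{"op": "play_rows", "data": {
  "commands": [
    {"offset":[-0.0018,0.033,0],"twist":1.2},
    {"offset":[-0.001,0.033,0],"twist":1.2},
    {"offset":[-0.0004,0.033,0],"twist":1.2},
    {"offset":[0,0.033,0],"twist":1.2},
    {"offset":[0.001,0.033,0],"twist":1.2}
  ]
}}

```text
time: 23.2
tool_pos: [548.7, 64.9, 396.0]
tcp_rot: [-3.142, -0.003, 3.079]
contact_force: [0.7, 0.1, -4.1]
grip_width: 9.7
```

```bash
python3 - <<'E'
from h import *
o=status.get_obs();print(o['tool_pos'],o['contact_force'],o['grip_width'],o['tcp_rot'])
line((551.5,187,380,3.02),5)
E
```

```text
[548.69536775  64.89361837 396.00007683] [ 0.6730359   0.12571064 -4.12003392] 9.700222600818941 [-3.14152283 -0.00317299  3.07881663]
{"offset":[0.001,0.0244,0.0032],"twist":0.67},{"offset":[0.0012,0.0244,0.0032],"twist":0.68},{"offset":[0.0016,0.0244,0.0032],"twist":0.67},{"offset":[0.0018,0.0243,0.0032],"twist":0.68},{"offset":[0.0021,0.0244,0.0032],"twist":0.67},

end [551.5 187.  380. ] 3.02
```

Call:
{"op": "play_rows", "data": {
  "commands": [
    {"offset":[0.001,0.03,0.003],"twist":0.7},
    {"offset":[0.001,0.03,0.003],"twist":0.7},
    {"offset":[0.002,0.028,0.003],"twist":0.7},
    {"offset":[0.002,0.02,0.003],"twist":0.7},
    {"offset":[0.002,0.012,0.003],"twist":0.6}
  ]
}}

```text
time: 23.7
tool_pos: [550.4, 185.5, 380.6]
tcp_rot: [-3.141, -0.003, 3.021]
contact_force: [-0.4, 1.2, -2.8]
grip_width: 9.6
```

Call:
{"op": "play_rows", "data": {
  "commands": [
    {"offset":[0,0,0.02],"twist":0},
    {"offset":[0,0,0.02],"twist":0},
    {"offset":[0,0,0.02],"twist":0},
    {"offset":[0,0,0.02],"twist":0},
    {"offset":[0,0,0],"twist":0}
  ]
}}

```text
time: 24.2
tool_pos: [549.6, 183.6, 298.4]
tcp_rot: [-3.139, -0.009, 3.02]
contact_force: [-1.0, 0.6, -4.9]
grip_width: 10.0
```

```bash
python3 - <<'E'
from h import *
o=status.get_obs();print(o['tool_pos'],o['contact_force'],o['grip_width'],o['tcp_rot'])
cv2.imwrite('pics/w19.png',viewer.capture('wrist')[:,:,::-1]); c=cam('wrist',o)
crop('side',200,130,320,220,6.5,'s19.png')
for sx in(-1,1):
  for sy in(-1,1):
    a=np.radians(-6.9); print(sx,sy,proj('wrist',(551.5+115*sx*np.cos(a)-57*sy*np.sin(a),187+115*sx*np.sin(a)+57*sy*np.cos(a),32),c))
E
```

```text
[549.6009409  183.60969095 298.3841784 ] [-0.98846102  0.61138892 -4.9177692 ] 9.980285619509285 [-3.13884264 -0.00862878  3.02042218]
-1 -1 [208.32867608  80.19505257]
-1 1 [355.83679043  80.27569823]
1 -1 [222.59271477 335.4488683 ]
1 1 [339.10406759 335.70713773]
```

View pics/w19.png

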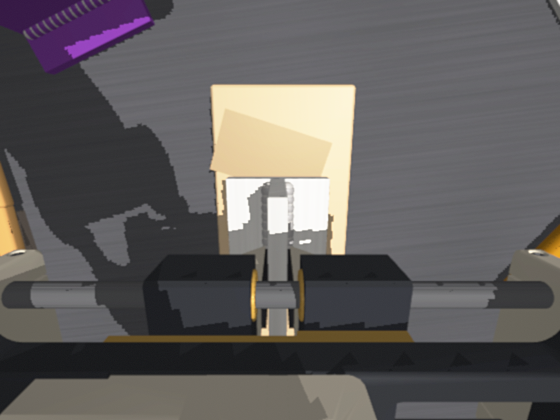

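View pics/s19.png

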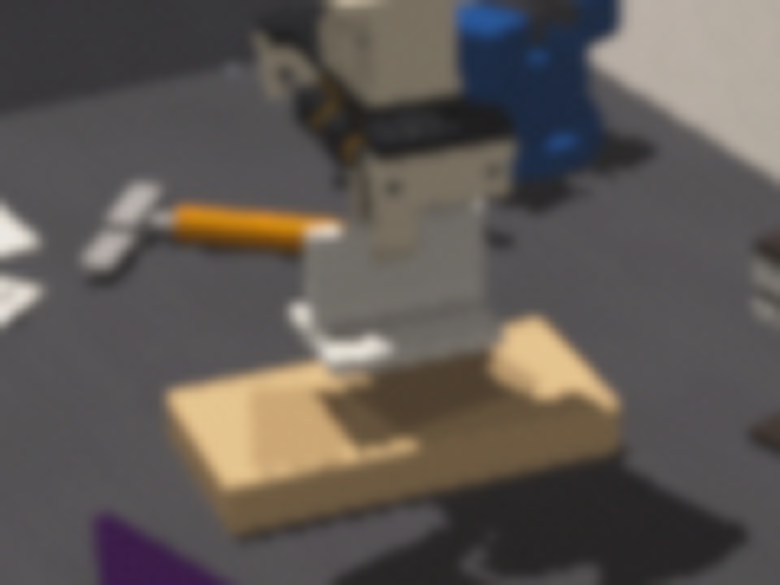

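Call:
{"op": "play_rows", "data": {
  "commands": [
    {"offset":[0,0,0.012],"twist":0},
    {"offset":[0,0,0.01],"twist":0},
    {"offset":[0,0,0.008],"twist":0},
    {"offset":[0,0,0.004],"twist":0},
    {"offset":[0,0,0],"twist":0}
  ]
}}

```text
time: 24.8
tool_pos: [550.8, 183.8, 268.0]
tcp_rot: [-3.141, -0.001, 3.02]
contact_force: [-0.3, -0.4, -4.2]
grip_width: 9.8
```

Call:
{"op": "play_rows", "data": {
  "commands": [
    {"offset":[0,0,0.0015],"twist":0},
    {"offset":[0,0,0],"twist":0}
  ]
}}

```text
time: 25.0
tool_pos: [551.0, 183.9, 267.4]
tcp_rot: [3.141, 0.0, 3.02]
contact_force: [0.1, -0.1, -3.4]
grip_width: 9.9
```

Call:
{"op": "play_rows", "data": {
  "commands": [
    {"offset":[0,0,0.003],"twist":0},
    {"offset":[0,0,0.003],"twist":0},
    {"offset":[0,0,0],"twist":0}
  ]
}}

```text
time: 25.3
tool_pos: [550.8, 183.8, 260.7]
tcp_rot: [-3.141, -0.001, 3.02]
contact_force: [-0.6, -0.2, -4.3]
grip_width: 9.7
```

Call:
{"op": "play_rows", "data": {
  "commands": [
    {"offset":[0,0,0.001],"twist":0},
    {"offset":[0,0,0],"twist":0}
  ]
}}

```text
time: 25.5
tool_pos: [550.9, 183.9, 260.1]
tcp_rot: [3.142, -0.0, 3.02]
contact_force: [-0.2, 0.2, -2.8]
grip_width: 10.0
```

Call:
{"op": "play_rows", "data": {
  "commands": [
    {"offset":[0,0,0.001],"twist":0},
    {"offset":[0,0,0],"twist":0}
  ]
}}

```text
time: 25.7
tool_pos: [551.0, 183.9, 259.7]
tcp_rot: [3.141, 0.001, 3.02]
contact_force: [-0.4, 0.3, 0.7]
grip_width: 9.7
```

Call:
{"op": "play_rows", "data": {
  "commands": [
    {"offset":[0,0,0.0005],"twist":0},
    {"offset":[0,0,0],"twist":0}
  ]
}}

```text
time: 25.9
tool_pos: [551.0, 183.9, 259.6]
tcp_rot: [3.141, 0.001, 3.02]
contact_force: [-2.1, -0.7, 4.7]
grip_width: 10.2
```

Call:
{"op": "play_rows", "data": {
  "commands": [
    {"offset":[0,0,0],"twist":0},
    {"offset":[0,0,0],"twist":0},
    {"offset":[0,0,0],"twist":0},
    {"offset":[0,0,0],"twist":0},
    {"offset":[0,0,0],"twist":0}
  ],
  "jaw": 135
}}

```text
time: 26.4
tool_pos: [551.0, 183.8, 258.7]
tcp_rot: [3.142, 0.0, 3.02]
contact_force: [0.1, -0.3, 0.0]
grip_width: 42.2
```

Call:
{"op": "play_rows", "data": {
  "commands": [
    {"offset":[0,0,-0.01],"twist":0},
    {"offset":[0,0,-0.03],"twist":0},
    {"offset":[0,0,-0.04],"twist":0},
    {"offset":[0,0,-0.04],"twist":0},
    {"offset":[0,0,-0.02],"twist":0}
  ]
}}

```text
time: 26.9
tool_pos: [551.1, 183.9, 403.5]
tcp_rot: [3.14, 0.006, 3.02]
contact_force: [0.5, -0.2, 0.5]
grip_width: 43.2
```

```bash
python3 - <<'E'
from h import *
o=status.get_obs();print(o['time'],o['tool_pos'],o['contact_force'],o['grip_width'])
cv2.imwrite('pics/w20.png',viewer.capture('wrist')[:,:,::-1]); c=cam('wrist',o)
crop('side',200,130,320,220,6.5,'s20.png'); cv2.imwrite('pics/side20.png',viewer.capture('side')[:,:,::-1])
E
```

```text
26.9 [551.08007186 183.93723855 403.5178569 ] [ 0.48596278 -0.15616026  0.49261251] 43.1828042064215
```

View pics/s20.png

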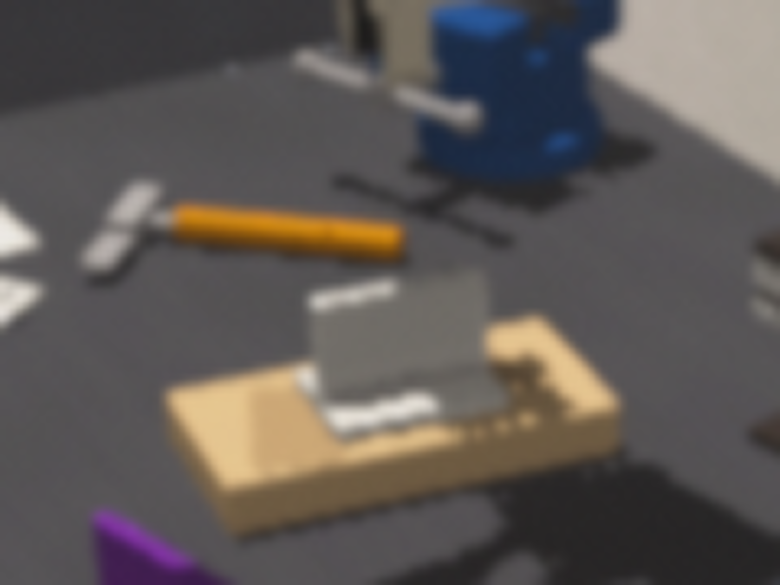

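View pics/w20.png

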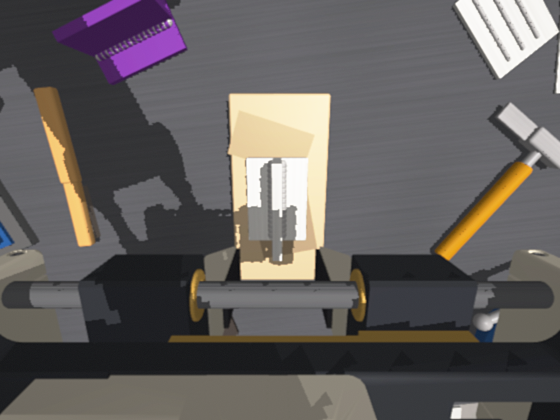

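View pics/side20.png

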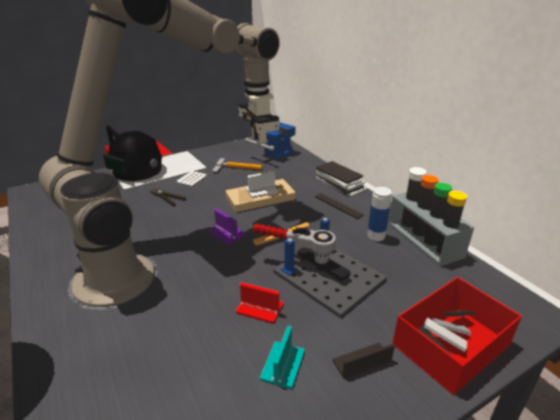

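```bash
python3 - <<'E'
from h import *
c=cam('wrist'); a=np.radians(-6.9); u=np.array([np.cos(a),np.sin(a)]);v=np.array([-u[1],u[0]])
for n,p,z in [('base',(248,158),42),('base',(308,158),42),('base',(246,240),42),('base',(308,240),42),('web far',(277,160),102),('brick',(229,94),32),('brick',(330,94),32)]:
    d=pix2('wrist',p,z,c)[:2]-[551.5,187]; print(n,d@u,d@v)
crop('side',250,200,350,275,8,'s21.png')
E
```

```text
base -43.62817956800968 -35.06563401446932
base -43.6780137984666 32.8094978343109
base 55.12245660691808 -40.118943603333136
base 55.10536298705386 35.73713386776979
web far -46.86243436196755 -2.329657608339709
brick -112.0520877935544 -55.081499445263994
brick -112.17217838584065 56.00931606046335
```

View pics/s21.png

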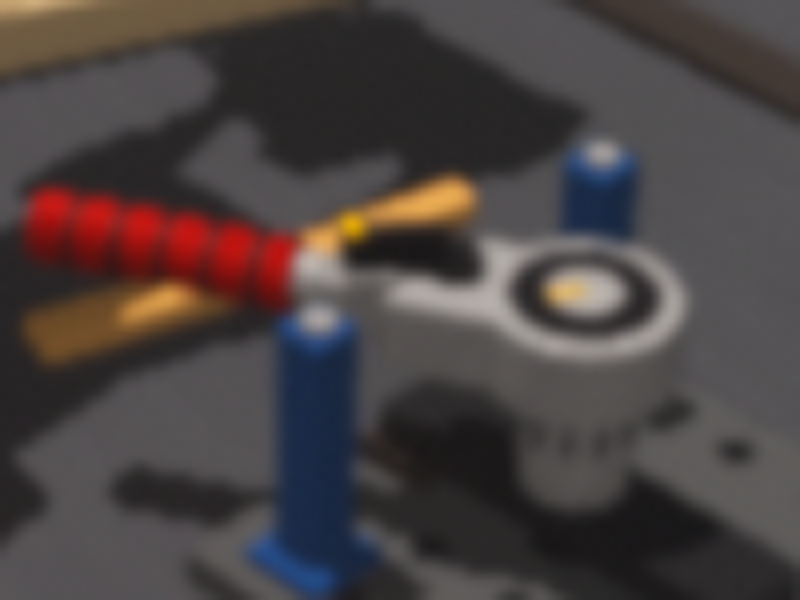

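```bash
python3 - <<'E'
from h import *
o=dict(tool_pos=np.array([532.42583758,-359.46460164,398.1067362]),tcp_rot=np.array([3.14123146,-.00140801,-2.90129830]))
c=cam('wrist',o)
W=lambda U,z:pix2('wrist',((U[0]+.5)/3.6+339.5,(U[1]+.5)/3.6+99.5),z,c)[:2]
def ang(p,q):d=q-p;return np.arctan2(-d[0],d[1])
h=[ang(W((250,300),119.7),W((385,235),119.7)),ang(W((300,450),119.7),W((437,385),119.7))]
l=[ang(W((362,330),138.2),W((487,218),138.2)),ang(W((390,345),138.2),W((495,258),138.2))]
print('handle',np.array(h)-TH,'lever rel',np.array(l)-np.mean(h))
nut=W((180,425),119.7); pv=nut+46*np.array([-np.sin(np.mean(h)),np.cos(np.mean(h))]); print(nut,pv,'end-based',ang(pv,W((508,246),138.2))-np.mean(h),np.linalg.norm(W((508,246),138.2)-pv))
E
```

```text
handle [0.48013935 0.49350956] lever rel [0.32850227 0.28916674]
[ 509.69934196 -258.40449955] [ 479.23560771 -223.93769094] end-based 0.39688994672405653 33.607482719278785
```

Lever ≈ +0.3 to +0.4, nut ≈ 2.75 rad, coupon centred within about 6 mm. Handing in.

```bash
python3 -c "
from plant import ticket
print(ticket.close_job())"
```

```text
the job is handed in; nothing more can be done
None
```

The coupon is out of the clamp and standing upright on the middle of the firebrick, and I handed the job in at about 27 s. No verdict is reported, so these are my own last checks.

- **Lever:** I pushed it over with the closed fingertips. It measured about +0.3 to +0.4 rad, on the loosening side (over 0.12 needed).
- **Nut:** Four handle strokes backed it off about 2.75 rad by the yellow index mark (2.0 needed). Each stroke gave only 0.6 to 0.75 rad instead of the stated 0.9 to 1.3. The handle swung less than the tool, partly from the play between the open fingers and the grip, so I did a fourth stroke.
- **Coupon:** I gripped it by the web, slid it out about 45 mm in the jig's -y direction, carried it over and set it down with a few newtons of contact. Its centre came out about 6 mm off the brick's centre along it and 2 mm across (limits 60 and 28 mm). It looks upright and flat in the pictures.
- **Other checks:** The gripper is clear of everything, and the bystanders and look-alikes appear unmoved in the last pictures. I compared them only by eye.

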